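# Unpack the travelling stack into the bench trays

## Robot

A 6-joint arm with a two-finger parallel gripper is mounted at the origin on a cart in front of the work surface, level with it; the furniture and walls round the work are solid. World frame = base frame: x ahead of the robot, y to its left, z up, the work surface at z = 0. Lengths are in m, angles in rad, forces in N, time in s.
With the tool pointing down it reaches from about 0.325 to 0.75 m from the base axis. Payload 7.6 kg.
Tool frame: the origin (TCP) lies at the very end of the fingers, on their centre line; the grasp point (between the pads) lies 19 mm behind it; z points along the fingers, y is the direction in which the jaws open and shut (so a half turn about z gives the same grasp; the last joint's range is limited). The gripper opens to 85 mm and grips with 20 to 120 N. Pads are 22 mm wide; open, the fingers measure 114 mm over their backs; the gripper's body (76 mm by 85 mm) begins 54 mm behind the grasp point. The pads swing forward as they close: fully open they stand 13 mm farther back than shut.
Start: joints at [1.225, 0.052, 1.401, -0, 1.689, -0.07], TCP at [0.143, 0.505, 0.231] pointing down, gripper open.
Joint ranges: [-2.9, 2.9], [-0.91, 2.17], [0.12, 2.37], [-1.06, 4.2], [0.26, 2.73], [-2.93, 2.93]. Speed limits (rad/s): [2.57, 2.57, 3.01, 3.14, 3.14, 3.14].

## Interface

Orientations are given as a unit quaternion [w, x, y, z].
In Python, from workcell import env gives the robot as it stands.
- The arm moves only by the shell command python3 -m creep 'ROWS' [OPENING]. ROWS is JSON, one flat list of numbers, 6 for each row, row after row: the shift along the world's x, y, z in mm, then the turn, a rotation vector about the world's x, y, z in degrees. In form: [tx, ty, tz, wx, wy, wz, tx, ty, tz, wx, wy, wz, ...]. A call has 1 to 5 rows; each row shifts and turns the commanded pose from where the row before left it; what a row does not reach is not made up. A row lasts 1/12 s, in which the tool goes at most 41.7 mm and 7.16 degrees, less where a joint would pass 70% of its speed; a pose out of reach is approached as far as the arm can. A call with a gripper value outside its range is refused whole. OPENING is the finger opening in mm, from 0 to 85.4, set as the call begins (- or left out, the last holds). The fingers move at their own pace and stop on an object; the grip force is fixed at half the most. Time passes only in rows, so rows that do not move let the fingers close. It gives the time, the measured TCP pose, the force and the opening at its end, in the units of the state.
- env.read_state(): the state, without advancing time (a new reading comes with each control period).
- env.snapshot(name): name is "scene" or "top"; returns the picture (420x560x3 uint8, blue, green, red); there is no depth.
- env.camera_info(name): a dict with "mtx" (3x3 intrinsics, pixels), "xyz" and "orientation" of the camera in the world. Camera axes: x right, y up, looking along -z (the intrinsics and any distortion apply to the point x, -y, -z); pixel columns grow to the right and rows downward; lengths in m; the calibration is good to about 2 mm. A picture is of the moment at which its call begins. camera_info takes no time and is no camera call.
- env.finish_job(): hands the job in, once; it reports no verdict.
Trained networks look in the newest picture that a camera, given by its name, has taken for a name from the list of things; names that differ only in an ending like _2 or _b are one class to them, and where a whole thing is asked for, a point or a joint stands for the part that bears it (a point fixed in the world has none). Each returns a list of dicts, best first, with "p" (0 to 1); they miss things now and then, are a little off and sometimes report something else, mostly with a low value. They report only what shows in the picture. A call takes as long as a camera call. They do not tell look-alikes from the thing itself.
- env.look_for(camera, name): "extent" ([left, top, right, bottom] as shares, 0 to 1, of the picture: columns of its width, rows of its height, round what is visible of it).
- env.masks_of(camera, name): "pixels" (420x560 bool, what is visible of it) and "extent" ([left, top, right, bottom] as shares, 0 to 1, of the picture: columns of its width, rows of its height, round what is visible of it).
- env.spot_point(camera, name): "position" ([column, row] as shares, 0 to 1, of the picture: columns of its width, rows of its height: a listed point, or the origin of a listed thing).
The state is a dict: "clock": time; "joint_pos": joint angles; "joint_velocities": joint speeds; "tau": joint torques, N m; "position": TCP position; "eef_rot": TCP orientation; "wrist_force": force on the tool from outside, world axes, zero at the start; "wrist_torque": the same for the moment, N m; "opening": opening from 0.0 (shut) to 1.0 (fully open).
Only numpy, scipy, OpenCV 4.12 (cv2) and the standard library are available. Lean on these libraries where they do the work, as an engineer would, in place of code of your own. Each camera call takes 0.05 s, during which the arm holds its last target.

## Task

For the drive the small supplies were piled up on the worktop. Take the pile apart from the top down, one thing at a time, and set each flat inside the low grey tray made for its shape: the tally counter in the small round tray, the culture dish in the large round one, the box of cover glasses in the long one and the lancet carton in the square one. Keep the dish and the glass box level all the way, and leave the timer and the marker pen where they lie.

Things in the scene. Friction and masses are not known exactly. Their poses are not given: they have to be found in the camera images.
- tally_counter: grey thumb tally counter, top of the stack: upright round body 43 mm across, 25 mm high, its axis at x -5, y +4 mm from the origin (at the underside; z up). Out of its side stick a tab toward +x (16 mm wide, 9 to 15 mm up, to x +27 mm) and a black knob toward -y (11 mm thick, 6.5 to 17.5 mm up, to y -25 mm): grip the round body along the diagonal between +x and +y. Loose, 0.07 kg.
- petri_dish: pale round culture dish with its lid on, 60 mm across (59.4 mm at the grip) and 14 mm high, second from the top of the stack. Origin at the centre of its underside, z up. Loose, about 0.02 kg.
- cover_box: flat pink and grey cardboard box of cover glasses, 96 x 48 x 20 mm, third from the top of the stack. Origin at the centre of its underside, x along the 96 mm side, y along the 48 mm side, z up. Loose, about 0.11 kg.
- lancet_box: white carton with a red band, 66 x 66 x 46 mm, the bottom of the stack, standing on the worktop. Origin at the centre of its underside, x and y along its square sides, z up. Loose, about 0.08 kg.
- small_round_tray: fixed low grey plastic tray on the worktop, its floor 3 mm thick and its rim standing 5 mm above that floor (rim top 8 mm above the worktop, wall 4 mm). Origin at the centre of its underside, z up. Round, the smaller of the two round ones: inside 59 mm across, outside 67 mm.
- large_round_tray: fixed low grey plastic tray on the worktop, its floor 3 mm thick and its rim standing 5 mm above that floor (rim top 8 mm above the worktop, wall 4 mm). Origin at the centre of its underside, z up. Round, the larger of the two round ones: inside 76 mm across, outside 84 mm.
- long_tray: fixed low grey plastic tray on the worktop, its floor 3 mm thick and its rim standing 5 mm above that floor (rim top 8 mm above the worktop, wall 4 mm). Origin at the centre of its underside, z up. Oblong: inside 112 x 64 mm (x by y), outside 120 x 72 mm.
- square_tray: fixed low grey plastic tray on the worktop, its floor 3 mm thick and its rim standing 5 mm above that floor (rim top 8 mm above the worktop, wall 4 mm). Origin at the centre of its underside, z up. Square: inside 82 x 82 mm, outside 90 x 90 mm, sides along its x and y.
- timer: bystander: small white kitchen-type timer, 64 x 60 x 19 mm, lying loose on the worktop to the left; leave it alone. Origin at the centre of its underside.
- marker: bystander: black marker pen, 134 mm long, 19 mm thick, lying loose on the worktop left of the trays, between them and the timer; leave it alone. Origin at the middle of its underside, x along it.
Things that resemble listed ones, but are neither listed nor needed, are in the scene too. What is shaped like the cover_box but yellow is not meant.

How it is judged:
By the outcome, as a careful person would: the job done as asked, in the order asked, and still so for the second after the job is handed in, with the robot touching nothing.
It also fails if it takes over 125 s, if anything falls off the work surface, if the arm or the gripper's body presses on something with over 40 N, if the wrist force passes 120 N, or if a joint passes its speed limit or range.

## Working session

There is one attempt and no reset: what is moved stays moved. The work goes in short steps, Python scripts to look and compute and a shell command to move; the robot and the scene stay as the last step left them, time stands still between calls to the robot, and variables do not carry over. Pictures are saved under pics/ and viewed, and the job is handed in when it is done.

```bash
ls -la; mkdir -p pics; python3 - <<'E'
from workcell import env
import cv2
print(env.read_state())
for c in("scene","top"):
    print(c,env.camera_info(c))
    cv2.imwrite(f"pics/{c}0.png",env.snapshot(c))
E
```

```text
total 12
drwxr-xr-x  3 agent agent 4096 Dec  6 15:26 .
drwxr-xr-x 23 root  root  4096 Dec  6 15:26 ..
drwxr-xr-x  2 agent agent 4096 Dec  6 15:26 pics
{'clock': 0.0, 'joint_pos': array([ 1.22471051e+00,  5.28564799e-02,  1.40175725e+00, -8.75890043e-06,
        1.68861095e+00, -7.03104547e-02]), 'joint_velocities': array([ 2.08232538e-03,  2.65218254e-04, -5.06912297e-04,  4.96390439e-04,
       -2.47896770e-04, -5.68888746e-06]), 'tau': array([-1.62601855e-04, -3.81673193e+01, -3.60184872e+01, -6.31858666e-05,
        6.19437837e-03,  1.47444024e-05]), 'position': array([0.14283276, 0.50487083, 0.2304457 ]), 'eef_rot': array([-1.64412449e-04,  1.37451615e-01,  9.90508146e-01, -7.99291886e-04]), 'wrist_force': array([-0.12450881, -0.6626363 , -0.09179935]), 'wrist_torque': array([ 0.01420748,  0.00051233, -0.04719327]), 'opening': 1.0027990476452289}
scene {'mtx': array([[487.29638227,   0.        , 280.08254962],
       [  0.        , 487.29638227, 209.20576234],
       [  0.        ,   0.        ,   1.        ]]), 'xyz': array([0.09250292, 0.79642737, 0.75252929]), 'orientation': array([-0.24654596, -0.12647538,  0.42683467,  0.86083171])}
top {'mtx': array([[502.94262637,   0.        , 278.98343145],
       [  0.        , 502.94262637, 208.26275636],
       [  0.        ,   0.        ,   1.        ]]), 'xyz': array([-0.2572505 , -0.03808053,  1.34909981]), 'orientation': array([ 0.7238732 ,  0.21234013, -0.18975547, -0.62842033])}
```

View pics/scene0.png

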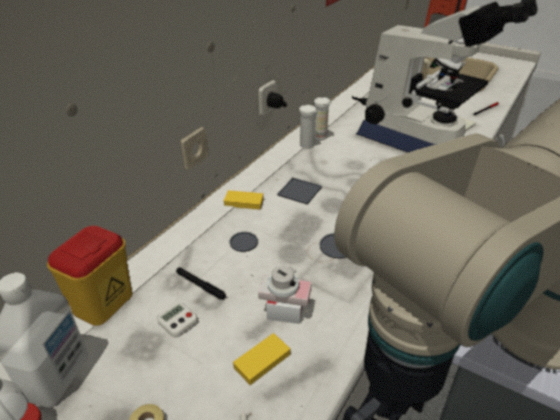

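View pics/top0.png

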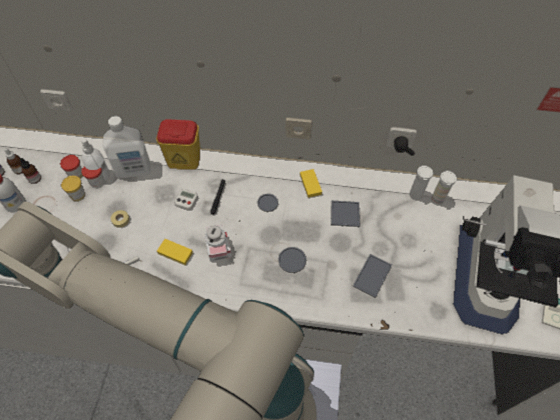

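The scene picture shows the stack at about (285,290). In the top picture it is at (217,243), with the small round tray at (267,202), the large round one at (292,260), the square one at (345,213) and the long one at (373,276). Next I'll take measurements with the calibration.

```bash
cat > h.py <<'E'
import numpy as np, cv2
from scipy.spatial.transform import Rotation as R
from workcell import env
CI={c:env.camera_info(c) for c in("scene","top")}
def rot(q): q=np.asarray(q); return R.from_quat([q[1],q[2],q[3],q[0]])
def proj(c,P):
    i=CI[c]; p=rot(i['orientation']).inv().apply(np.atleast_2d(P)-i['xyz'])
    p=p*[1,-1,-1]; u=p@i['mtx'].T; return u[:,:2]/u[:,2:]
def ray(c,uv):
    i=CI[c]; uv=np.atleast_2d(uv).astype(float)
    d=np.c_[uv,np.ones(len(uv))]@np.linalg.inv(i['mtx']).T*[1,-1,-1]
    return i['xyz'],rot(i['orientation']).apply(d)
def back(c,uv,z):
    o,d=ray(c,uv); return o+d*((z-o[2])/d[:,2])[:,None]
def crop(c,img,x0,y0,x1,y1,s,name):
    cv2.imwrite(f"pics/{name}.png",cv2.resize(img[y0:y1,x0:x1],None,fx=s,fy=s,interpolation=cv2.INTER_CUBIC))
E
python3 - <<'E'
from h import *
a=cv2.imread("pics/scene0.png");b=cv2.imread("pics/top0.png")
crop("scene",a,220,240,340,340,6,"sc_stack"); crop("top",b,180,205,260,265,9,"top_stack")
crop("top",b,235,165,415,305,4,"top_trays")
names="tally_counter petri_dish cover_box lancet_box small_round_tray large_round_tray long_tray square_tray timer marker".split()
z=dict(tally_counter=.098,petri_dish=.08,cover_box=.06,lancet_box=.02)
for c in("scene","top"):
    for n in names:
        r=env.masks_of(c,n)
        for q in r[:3]:
            m=q['pixels']; v,u=np.nonzero(m)
            if len(u): print(c,n,round(q['p'],2),len(u),u.mean().round(1),v.mean().round(1),(np.array(q['extent'])*[560,420,560,420]).round(1),back(c,[u.mean(),v.mean()],z.get(n,.005))[0].round(4))
print(env.read_state()['clock'])
E
```

```text
scene tally_counter 0.61 513 283.6 277.2 [272.3 265.7 298.4 288.9] [0.4385 0.2428 0.098 ]
scene petri_dish 0.63 278 283.2 288.7 [267.1 277.3 300.3 297. ] [0.4327 0.2539 0.08  ]
scene cover_box 0.66 759 287.2 294.2 [259.6 275.8 314.3 308. ] [0.4289 0.2457 0.06  ]
scene cover_box 0.66 595 243.9 199.5 [224.6 193.1 261.6 206.8] [0.6791 0.038  0.06  ]
scene cover_box 0.63 1590 261.7 358.8 [233.5 335.7 289.7 388.6] [0.3888 0.3925 0.06  ]
scene lancet_box 0.87 681 283.0 312.2 [264.3 299.3 303.3 325.6] [0.4306 0.2585 0.02  ]
scene small_round_tray 0.66 756 299.3 190.9 [278.4 174.3 320.3 208. ] [ 0.6222 -0.1317  0.005 ]
scene small_round_tray 0.63 440 243.8 241.4 [233.2 232.8 260.2 253. ] [0.6287 0.1137 0.005 ]
scene large_round_tray 0.64 365 330.1 247.0 [320.5 233.9 344.4 256.6] [0.448  0.0252 0.005 ]
scene square_tray 0.68 769 299.9 190.6 [278.2 173.6 325.1 207.3] [ 0.6216 -0.1339  0.005 ]
scene timer 0.92 868 177.2 319.7 [158.3 302.4 197.5 338.2] [0.6036 0.3729 0.005 ]
scene marker 0.57 430 202.4 284.0 [177.8 265.9 229.2 299.3] [0.6233 0.2718 0.005 ]
scene marker 0.47 407 330.2 246.7 [320.
[... 373 characters left out ...]
0166  0.06  ]
top lancet_box 0.74 129 224.9 250.9 [212.6 238.9 232.1 261.5] [0.4283 0.2101 0.02  ]
top small_round_tray 0.51 314 267.2 202.4 [258.2 192.5 278.  210.2] [0.6284 0.1132 0.005 ]
top large_round_tray 0.9 539 291.2 259.2 [278.3 245.3 306.3 270.7] [0.4365 0.011  0.005 ]
top long_tray 0.63 985 371.7 275.0 [354.1 253.4 388.5 295.8] [ 0.4188 -0.2296  0.005 ]
top square_tray 0.94 683 344.6 213.8 [330.8 200.7 359.8 228.1] [ 0.6208 -0.1363  0.005 ]
top timer 0.71 360 185.2 199.3 [174.4 186.8 198.4 209.9] [0.6023 0.3763 0.005 ]
top timer 0.24 300 267.2 202.6 [257.  193.3 278.3 210.6] [0.6277 0.1131 0.005 ]
top marker 0.58 154 216.9 197.1 [209.6 182.  223.9 216.8] [0.6256 0.277  0.005 ]
1.1
```

View pics/sc_stack.png

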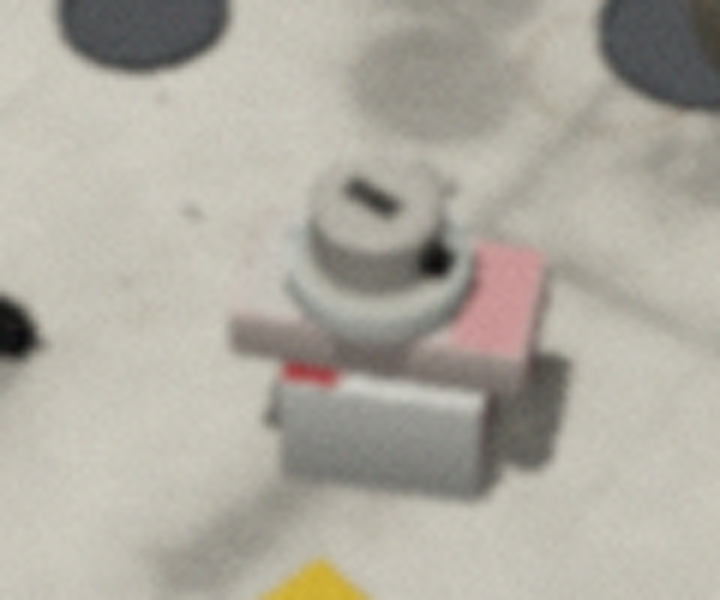

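View pics/top_stack.png

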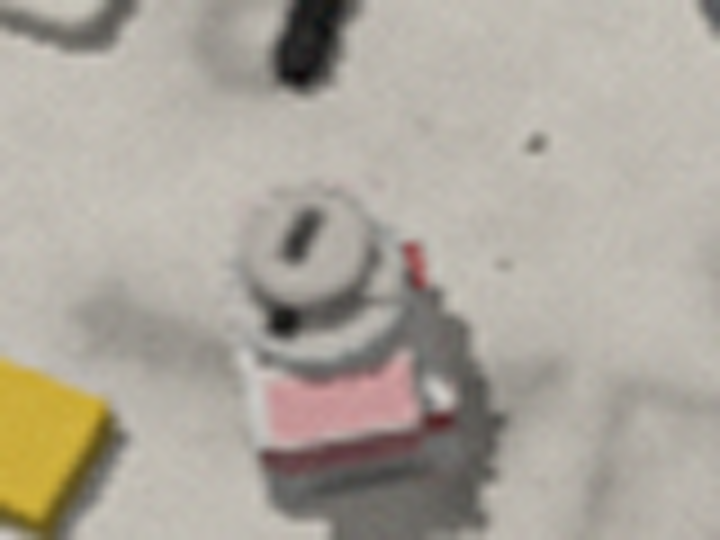

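View pics/top_trays.png

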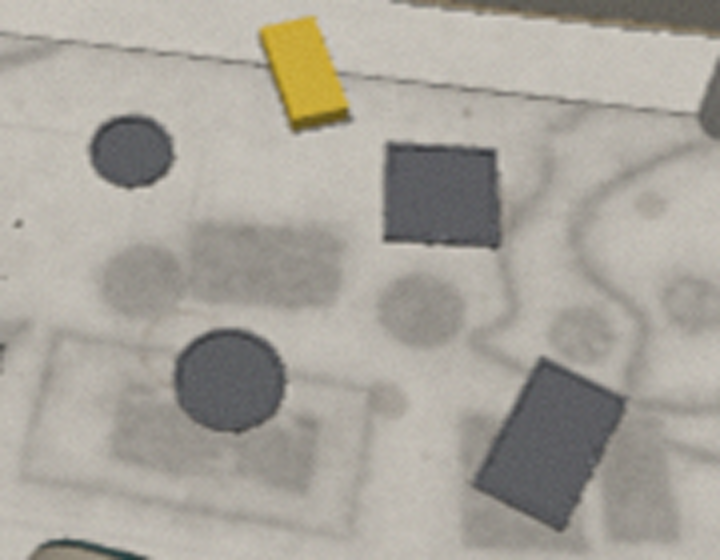

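The scene crop shows the counter body with its knob pointing down and right, on a dish that sits on the pink and grey box, all on the white carton. In the top crop the knob is at about (211.5,240.5), and the four trays are unobstructed. Next I'll fit the trays by colour and the stack by its model outlines.

```bash
cat >> h.py <<'E'
def circ(x,y,r,z,n=72):
    t=np.linspace(0,2*np.pi,n); return np.c_[x+r*np.cos(t),y+r*np.sin(t),np.full(n,z)]
def rect(x,y,yaw,a,b,z,x0=None,y0=None):
    c,s=np.cos(yaw),np.sin(yaw); q=np.array([[a,b],[-a,b],[-a,-b],[a,-b],[a,b]])/2
    return np.c_[x+c*q[:,0]-s*q[:,1],y+s*q[:,0]+c*q[:,1],np.full(5,z)]
E
python3 - <<'E'
from h import *
b=cv2.imread("pics/top0.png"); a=cv2.imread("pics/scene0.png")
def seg(img,c,box):
    x0,y0,x1,y1=box; g=cv2.cvtColor(img,cv2.COLOR_BGR2GRAY); m=np.zeros_like(g); m[y0:y1,x0:x1]=(g[y0:y1,x0:x1]<125)
    n,l,s,_=cv2.connectedComponentsWithStats(m); k=1+np.argmax(s[1:,4]); return (l==k).astype(np.uint8)
for c,img,box,n in [("top",b,(254,188,282,216),"small"),("top",b,(274,240,312,278),"large"),("top",b,(325,196,365,232),"square"),("top",b,(348,248,396,302),"long"),("scene",a,(226,228,262,255),"small"),("scene",a,(274,174,326,206),"square")]:
    m=seg(img,c,box); ct=max(cv2.findContours(m,0,cv2.CHAIN_APPROX_NONE)[0],key=len)[:,0]
    P=back(c,ct,.008)[:,:2]; v,u=np.nonzero(m); cen=back(c,[u.mean(),v.mean()],.007)[0]
    r=cv2.minAreaRect((P*1000).astype(np.float32))
    print(c,n,len(u),"cen",cen[:2].round(4),"rect",np.round(r[0],1),np.round(r[1],1),round(r[2],1))
E
```

```text
top small 299 cen [0.6271 0.1118] rect [626.8 110.3] [65.6 64.3] 8.3
top large 583 cen [0.4341 0.0091] rect [434.4   9.2] [83.  85.7] 83.8
top square 716 cen [ 0.6203 -0.1376] rect [ 620.7 -138.3] [96.1 90.7] 4.7
top long 956 cen [ 0.416  -0.2308] rect [ 417.2 -230.9] [ 74.8 123.4] 67.3
scene small 450 cen [0.6278 0.1161] rect [627.5 116.5] [63.3 68.2] 34.3
scene square 715 cen [ 0.6213 -0.1323] rect [ 621.8 -133.2] [93.7 97.9] 3.8
```

```bash
python3 - <<'E'
from h import *
s=lambda p: (np.array(p)+.5)/6-.5+[220,240]
t=lambda p: (np.array(p)+.5)/9-.5+[180,205]
z=.066
for n,p,zz in [("box FL",(232,318),z),("box FR",(525,358),z),("box BR",(547,255),z),("box FLb",(232,350),.046),("box FRb",(518,395),.046),
  ("lan FLb",(280,476),0),("lan FRb",(474,497),0),("lan FLt",(285,368),.046),("lan FRt",(490,392),.046)]:
    print(n,back("scene",s(p),zz)[0].round(4))
# circles: counter top ellipse, dish
for n,c,p,zz in [("ctr top","scene",s((378,202)),.105),("ctr top","top",t((308,242)),.105),("dish","scene",s((378,265)),.08),
 ("knobtip","scene",s((440,262)),.092),("knobtip","top",t((283,322)),.092),("win a","scene",s((350,185)),.105),("win b","scene",s((395,210)),.105),("win a","top",t((315,212)),.105),("win b","top",t((288,262)),.105)]:
    print(n,c,back(c,p,zz)[0].round(4))
E
```

```text
box FL [0.4749 0.276  0.066 ]
box FR [0.3875 0.2418 0.066 ]
box BR [0.4035 0.1993 0.066 ]
box FLb [0.4781 0.2724 0.046 ]
box FRb [0.3902 0.2404 0.046 ]
lan FLb [0.4587 0.2758 0.    ]
lan FRb [0.4001 0.2497 0.    ]
lan FLt [0.4594 0.2699 0.046 ]
lan FRt [0.3984 0.244  0.046 ]
ctr top scene [0.4419 0.241  0.105 ]
ctr top top [0.4418 0.2381 0.105 ]
dish scene [0.4405 0.2435 0.08  ]
knobtip scene [0.4185 0.2421 0.092 ]
knobtip top [0.4191 0.2427 0.092 ]
win a scene [0.4534 0.2392 0.105 ]
win b scene [0.4355 0.2412 0.105 ]
win a top [0.453  0.2382 0.105 ]
win b top [0.4337 0.2428 0.105 ]
```

```bash
cat > ov.py <<'E'
from h import *
def draw(c,img,lines,x0,y0,x1,y1,s,name,off=(0,0)):
    I=cv2.resize(img[y0:y1,x0:x1],None,fx=s,fy=s,interpolation=cv2.INTER_CUBIC)
    for P,col in lines:
        P=np.array(P)+[off[0],off[1],0]
        q=((proj(c,P)-[x0,y0]+.5)*s-.5).round().astype(np.int32)
        cv2.polylines(I,[q.reshape(-1,1,2)],False,col,1,cv2.LINE_AA)
    cv2.imwrite(f"pics/{name}.png",I)
def counter(x,y,yaw,z0,col=(0,255,0)):
    c,s=np.cos(yaw),np.sin(yaw)
    def T(Q): Q=np.array(Q,float)/1000; return np.c_[x+c*Q[:,0]-s*Q[:,1],y+s*Q[:,0]+c*Q[:,1],z0+Q[:,2]]
    # x,y is the body axis
    L=[(circ(x,y,.0215,z0+.025),col),(circ(x,y,.0215,z0),col)]
    for z in(9,15): L.append((T([[20,8,z],[32,8,z],[32,-8,z],[20,-8,z]]),(255,0,255)))
    for z in(6.5,17.5): L.append((T([[-5.5,-20,z],[-5.5,-29,z],[5.5,-29,z],[5.5,-20,z]]),(255,255,0)))
    return L
def box(x,y,yaw,a,b,z0,z1,col):
    t=rect(x,y,yaw,a,b,z1); l=rect(x,y,yaw,a,b,z0)
    return [(t,col),(l,col)]+[(np.array([t[i],l[i]]),col) for i in range(4)]
E
python3 - <<'E'
from ov import *
a=cv2.imread("pics/scene0.png");b=cv2.imread("pics/top0.png"); d=np.radians
L=counter(.442,.2395,d(-100),.08)+[(circ(.4405,.2415,.03,.08),(0,0,255)),(circ(.4405,.2415,.03,.066),(0,0,255))]+box(.4392,.2377,d(21),.096,.048,.046,.066,(255,0,0))+box(.440,.233,d(23.5),.066,.066,0,.046,(0,140,255))
draw("scene",a,L,240,250,330,335,8,"ov1"); draw("top",b,L,190,215,245,270,10,"ov2")
E
```

```text
(no output)
```

View pics/ov1.png

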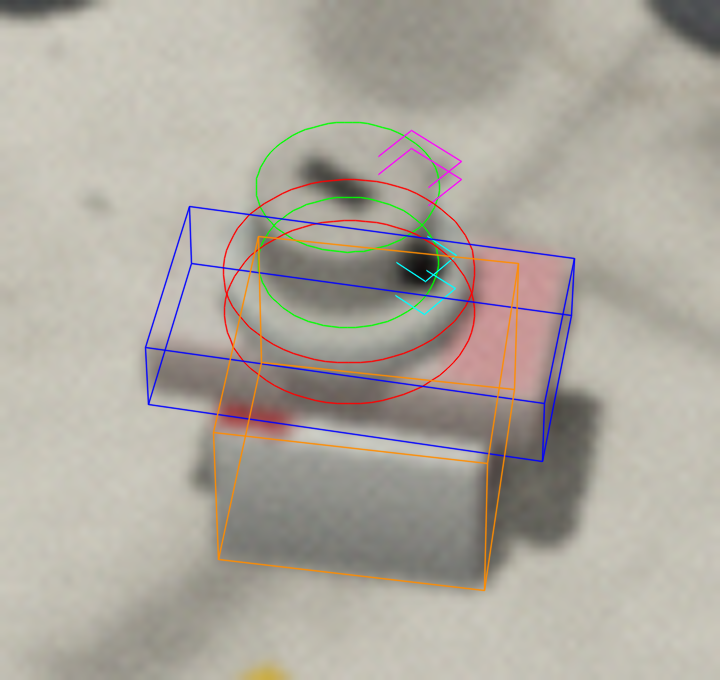

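View pics/ov2.png

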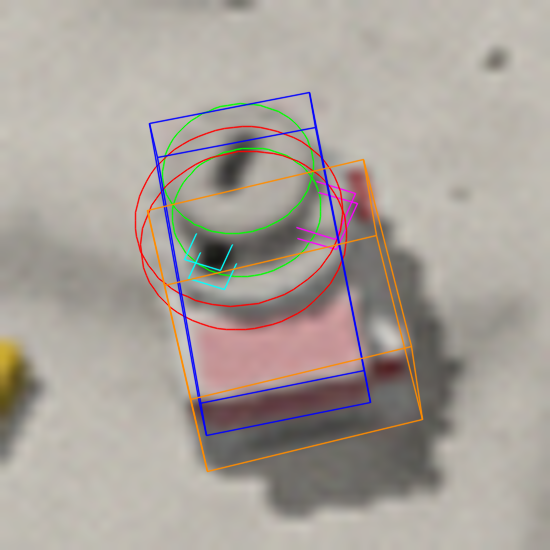

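The outlines fit both pictures to within about a pixel: counter axis (0.442, 0.240) with yaw about -100°, box yaw 21°, carton yaw 23.5°. To grip the counter, the jaw axis goes to about 128°, which is a turn of +54°.

```bash
python3 -m creep '[30,-26.5,0,0,0,5.4,30,-26.5,0,0,0,5.4,30,-26.5,0,0,0,5.4,30,-26.5,0,0,0,5.4,30,-26.5,0,0,0,5.4]' 85; python3 -m creep '[30,-26.5,0,0,0,5.4,30,-26.5,0,0,0,5.4,30,-26.5,0,0,0,5.4,30,-26.5,0,0,0,5.4,29,-26.5,-5,0,0,5.4]'; python3 -m creep '[0,0,0,0,0,0,0,0,0,0,0,0]'
```

```text
clock: 1.52
position: [0.2939, 0.3713, 0.2315]
eef_rot: [0.0, -0.1, 0.995, 0.0]
wrist_force: [0.8, 0.5, -0.2]
opening: 0.994
clock: 1.93
position: [0.4436, 0.2387, 0.2274]
eef_rot: [0.001, -0.329, 0.944, 0.0]
wrist_force: [0.3, -0.0, 0.4]
opening: 0.995
clock: 2.1
position: [0.4428, 0.2387, 0.2258]
eef_rot: [-0.001, -0.325, 0.946, 0.0]
wrist_force: [0.2, 0.0, 0.3]
opening: 0.993
```

```bash
python3 - <<'E'
from ov import *
a=env.snapshot("scene"); b=env.snapshot("top"); s=env.read_state()
cv2.imwrite("pics/s1.png",a);cv2.imwrite("pics/t1.png",b)
p=s['position']; print(p, env.read_state()['opening'])
d=np.radians; y=d(127.9); u=np.array([np.cos(y),np.sin(y),0])
L=[]
for sg in(1,-1):
    e=p+[0,0,.013]+sg*.0427*u; L+=[(np.array([e,e+[0,0,.038]]),(0,0,255)),(np.array([e,e+sg*.0145*u]),(0,255,0))]
draw("scene",a,L,200,130,400,300,4,"ov3"); draw("top",b,L,150,160,290,270,5,"ov4")
E
```

```text
[0.44162676 0.24053083 0.22634977] 0.9923377825442934
```

View pics/ov3.png

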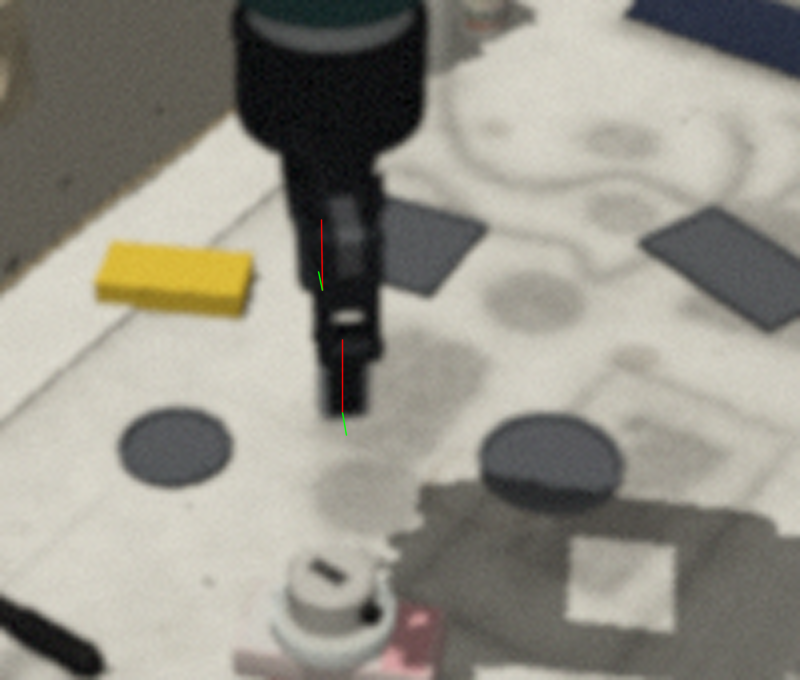

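View pics/ov4.png

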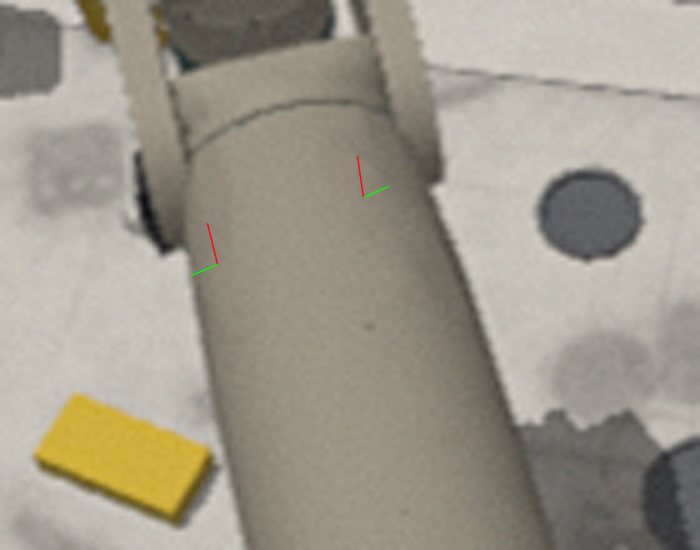

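The scene camera's finger overlay falls on the actual finger at crop (343,413), so that camera agrees with the arm. All four trays are visible from it now, so I'll measure them again.

```bash
python3 - <<'E'
from ov import *
a=cv2.imread("pics/s1.png")
d=np.radians
L=[(circ(.6275,.114,.0335,.008),(0,0,255)),(circ(.4345,.0115,.042,.008),(0,0,255)),(rect(.621,-.135,d(4),.09,.09,.008),(0,0,255)),(rect(.417,-.229,d(-22.7),.12,.072,.008),(0,0,255))]
draw("scene",a,L,220,160,430,270,3.8,"ov5")
b=cv2.imread("pics/top0.png"); draw("top",b,L,235,165,415,305,4,"ov6")
E
```

```text
(no output)
```

View pics/ov5.png

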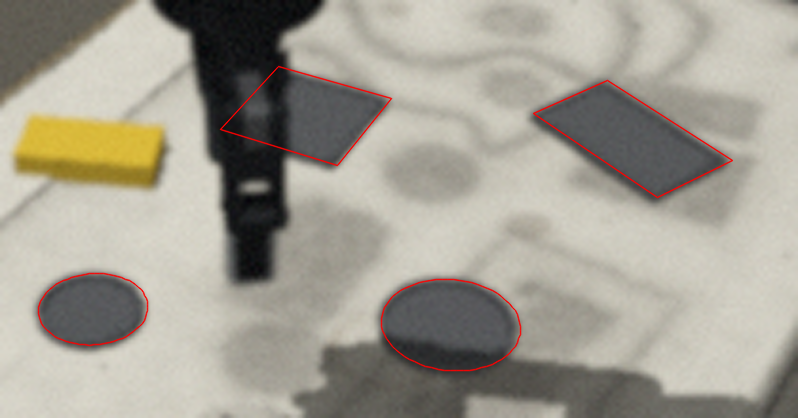

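View pics/ov6.png

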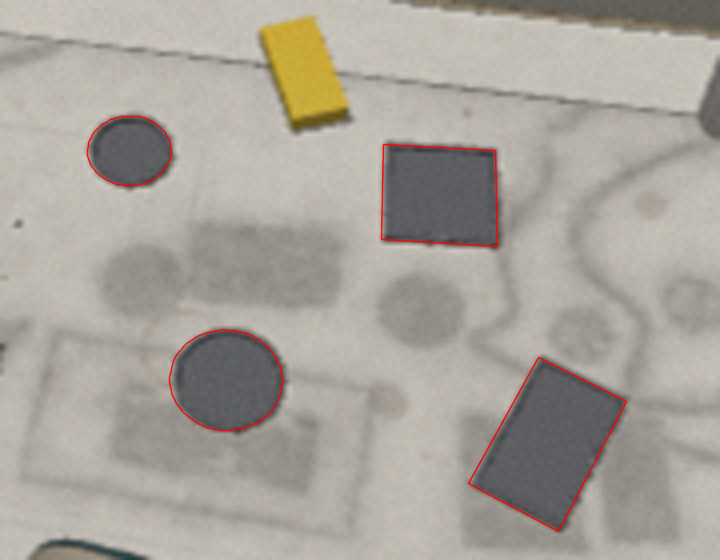

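```bash
python3 -m creep '[0,0,-28,0,0,0,0,0,-28,0,0,0,0,0,-28,0,0,0,0,0,-20,0,0,0,0,0,-15,0,0,0]'; python3 -m creep '[0,0,-14,0,0,0,0,0,-7,0,0,0,0,0,0,0,0,0]'; python3 - <<'E'
from ov import *
a=env.snapshot("scene");b=env.snapshot("top"); crop("s",a,220,200,340,340,5,"s2"); print(env.read_state())
E
```

```text
clock: 2.62
position: [0.4401, 0.2412, 0.1053]
eef_rot: [-0.001, -0.328, 0.945, 0.0]
wrist_force: [-0.5, 0.4, -0.3]
opening: 0.998
clock: 2.87
position: [0.4404, 0.2408, 0.085]
eef_rot: [-0.001, -0.328, 0.945, 0.0]
wrist_force: [0.4, -0.4, -0.1]
opening: 0.997
{'clock': 2.9667, 'joint_pos': array([ 4.25765899e-01,  8.88956883e-02,  1.65560689e+00,  1.25787114e-04,
        1.39615444e+00, -1.81267597e+00]), 'joint_velocities': array([-0.00729374, -0.0098722 , -0.01605121,  0.00110758, -0.00059487,
       -0.00363594]), 'tau': array([ 1.07336340e-01, -3.61644065e+01, -3.25429738e+01,  5.51449470e-03,
       -7.94650608e-03,  8.75337777e-03]), 'position': array([0.44185347, 0.24093871, 0.08714915]), 'eef_rot': array([ 4.60154054e-04, -3.27646824e-01,  9.44800157e-01,  1.04632341e-04]), 'wrist_force': array([ 0.24541166, -0.05006761,  0.67572608]), 'wrist_torque': array([0.02600201, 0.0355617 , 0.00951106]), 'opening': 0.9968059196548952}
```

View pics/s2.png

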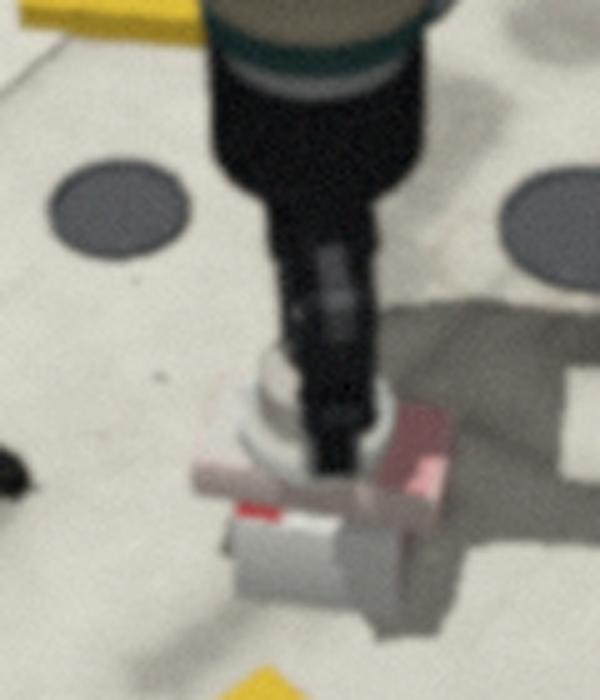

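```bash
python3 - <<'E'
from ov import *
a=env.snapshot("scene"); p=np.array([.4415,.2405,.0862])
d=np.radians; y=d(127.9); u=np.array([np.cos(y),np.sin(y),0]); w=np.array([-u[1],u[0],0])
L=counter(.442,.240,d(-100),.08)
for sg in(1,-1):
    e=p+[0,0,.013]+sg*.0427*u; L+=[(np.array([e-.011*w,e+.011*w,e+.011*w+[0,0,.038],e-.011*w+[0,0,.038],e-.011*w]),(0,0,255)),(np.array([e,e+sg*.0145*u]),(0,255,0))]
draw("scene",a,L,240,230,330,310,8,"ov7")
E
```

```text
(no output)
```

View pics/ov7.png

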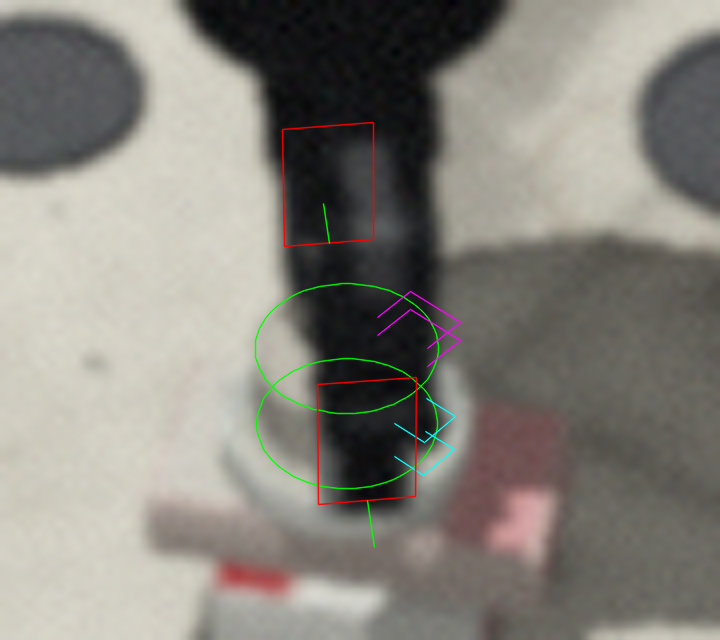

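Outline and fingers line up, with the near finger tip at crop (368,500). Closing now.

```bash
python3 -m creep '[0,0,0,0,0,0,0,0,0,0,0,0,0,0,0,0,0,0,0,0,0,0,0,0,0,0,0,0,0,0]' 0; python3 -m creep '[0,0,0,0,0,0,0,0,0,0,0,0,0,0,0,0,0,0]'; python3 - <<'E'
from ov import *
a=env.snapshot("scene"); crop("s",a,230,220,330,320,6,"s3"); print(env.read_state()['wrist_force'])
E
```

```text
clock: 3.43
position: [0.4425, 0.2404, 0.0873]
eef_rot: [0.001, -0.327, 0.945, 0.0]
wrist_force: [-0.8, -0.1, 3.2]
opening: 0.476
clock: 3.68
position: [0.4425, 0.2404, 0.0872]
eef_rot: [0.001, -0.327, 0.945, 0.0]
wrist_force: [0.1, 0.5, 6.1]
opening: 0.477
[-0.23021431  0.12551524  5.02782784]
```

View pics/s3.png

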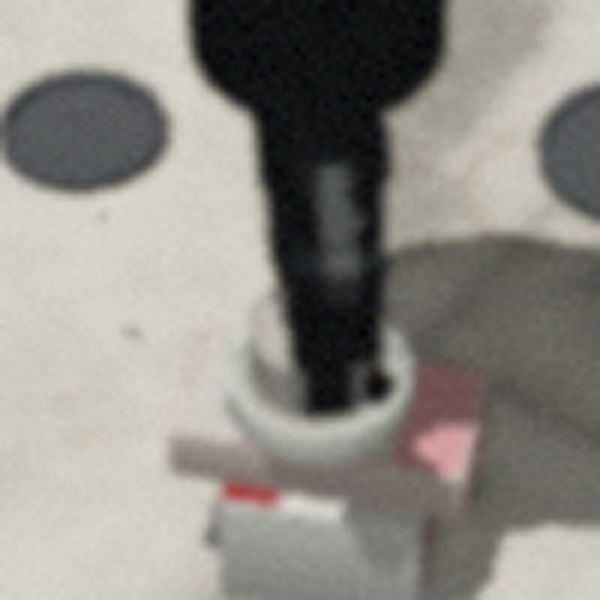

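Opening 0.477 and steady, so it has hold of the counter. Lifting.

```bash
python3 -m creep '[0,0,5,0,0,0,0,0,12,0,0,0,0,0,20,0,0,0,0,0,25,0,0,0,0,0,10,0,0,0]'; python3 - <<'E'
from ov import *
a=env.snapshot("scene"); crop("s",a,210,180,340,330,5,"s4"); print(env.read_state()['wrist_force'])
E
```

```text
clock: 4.15
position: [0.4429, 0.2406, 0.1622]
eef_rot: [0.002, -0.327, 0.945, 0.0]
wrist_force: [-0.1, 0.6, 0.4]
opening: 0.476
[ 0.97897838 -0.3257573   1.53768794]
```

View pics/s4.png

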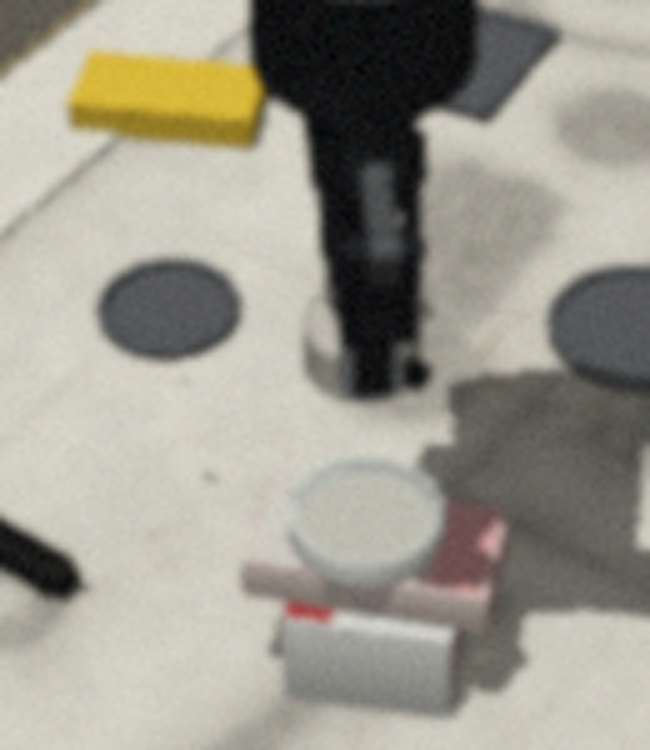

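```bash
python3 -m creep '[31,-20.5,0,0,0,0,31,-20.5,0,0,0,0,31,-20.5,0,0,0,0,31,-20.5,0,0,0,0,31,-20.5,0,0,0,0]'; python3 -m creep '[31,-20.5,0,0,0,0,0,0,-15,0,0,0,0,0,-30,0,0,0,0,0,-25,0,0,0,0,0,-10,0,0,0]';python3 -m creep '[0,0,0,0,0,0,0,0,0,0,0,0]'; python3 - <<'E'
from ov import *
a=env.snapshot("scene"); crop("s",a,190,150,310,270,5,"s5"); print(env.read_state()['position'])
E
```

```text
clock: 4.62
position: [0.5978, 0.1364, 0.1571]
eef_rot: [-0.001, -0.327, 0.945, 0.0]
wrist_force: [0.9, 0.7, -0.4]
opening: 0.479
clock: 5.03
position: [0.6255, 0.1166, 0.0724]
eef_rot: [-0.004, -0.327, 0.945, 0.001]
wrist_force: [-0.2, 0.1, -1.2]
opening: 0.481
clock: 5.2
position: [0.6278, 0.1173, 0.0784]
eef_rot: [-0.0, -0.327, 0.945, 0.0]
wrist_force: [0.9, 0.0, 0.5]
opening: 0.479
[0.62860536 0.11742308 0.07993014]
```

View pics/s5.png

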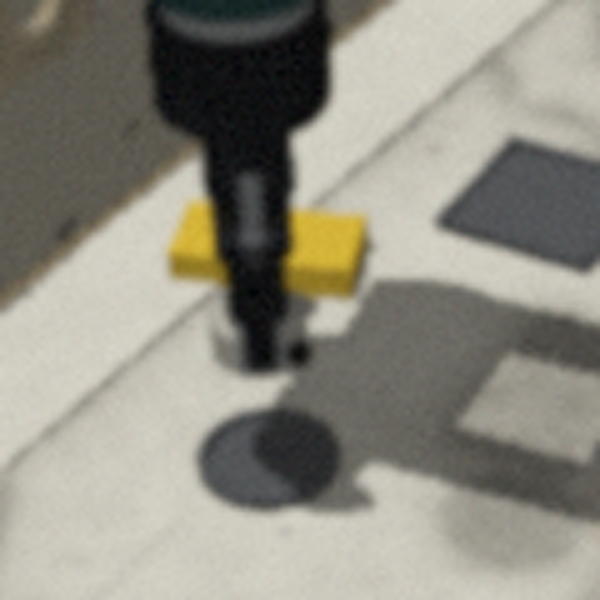

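```bash
python3 -m creep '[0,-1,-25,0,0,0,0,0,-20,0,0,0,0,0,-12,0,0,0,0,0,-6,0,0,0,0,0,0,0,0,0]'; python3 -m creep '[0,0,-4,0,0,0,0,0,0,0,0,0,0,0,0,0,0,0]'
```

```text
clock: 5.67
position: [0.6278, 0.1162, 0.0151]
eef_rot: [-0.0, -0.327, 0.945, 0.0]
wrist_force: [-0.8, -0.4, -0.5]
opening: 0.481
clock: 5.92
position: [0.6286, 0.1163, 0.0124]
eef_rot: [0.001, -0.327, 0.945, -0.0]
wrist_force: [-1.1, -0.4, 0.7]
opening: 0.48
```

```bash
python3 - <<'E'
from ov import *
a=env.snapshot("scene"); crop("s",a,190,180,290,280,6,"s6"); s=env.read_state(); print(s['position'],s['wrist_force'])
E
```

```text
[0.62851458 0.11628612 0.01239326] [ 0.33226507  0.2087451  -1.35219518]
```

View pics/s6.png

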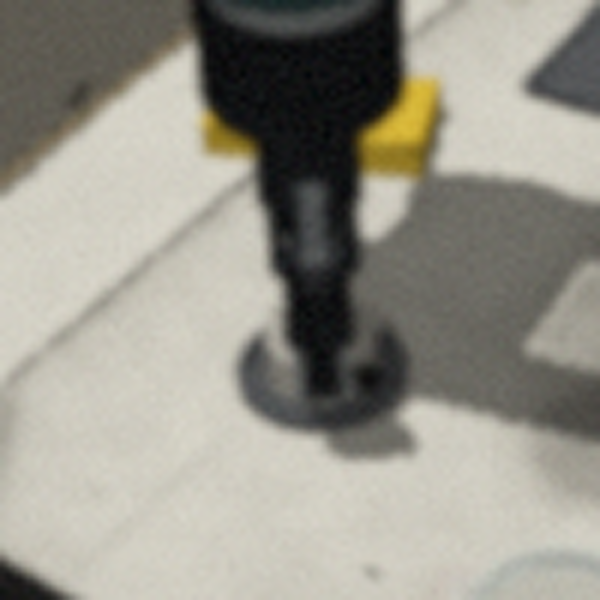

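The counter sits inside the rim ellipse, centred at crop (325,375), with about 2 mm still to go. I'll lower it slightly and release.

```bash
python3 -m creep '[0,0,-1.5,0,0,0,0,0,0,0,0,0,0,0,0,0,0,0]'; python3 -m creep '[0,0,0,0,0,0,0,0,0,0,0,0,0,0,0,0,0,0,0,0,0,0,0,0]' 52;  python3 -m creep '[0,0,0,0,0,0,0,0,8,0,0,0,0,0,30,0,0,0,0,0,35,0,0,0,0,0,35,0,0,0]' 85
```

```text
clock: 6.22
position: [0.6281, 0.1162, 0.0101]
eef_rot: [0.0, -0.327, 0.945, -0.0]
wrist_force: [0.2, 0.1, 0.2]
opening: 0.477
clock: 6.55
position: [0.628, 0.1162, 0.0099]
eef_rot: [-0.0, -0.327, 0.945, 0.0]
wrist_force: [-0.1, 1.0, -0.9]
opening: 0.609
clock: 6.97
position: [0.6274, 0.1161, 0.1191]
eef_rot: [-0.001, -0.327, 0.945, 0.0]
wrist_force: [0.8, -0.1, 0.1]
opening: 0.994
```

```bash
python3 - <<'E'
from ov import *
a=env.snapshot("scene"); crop("s",a,200,200,330,330,5,"s7"); s=env.read_state(); print(s['position'],s['wrist_force'],s['opening'])
d=np.radians
L=[(circ(.442,.240,.03,.08),(0,0,255)),(circ(.442,.240,.03,.066),(0,0,255))]+box(.4392,.2377,d(21),.096,.048,.046,.066,(255,0,0))+box(.440,.233,d(23.5),.066,.066,0,.046,(0,140,255))
L+=counter(.6285,.1163,d(-100),.003)
draw("scene",a,L,220,220,330,330,6,"ov8")
E
```

```text
[0.63100364 0.11660409 0.12908781] [2.35902451 0.47104396 6.20773003] 0.9895187439425774
```

View pics/s7.png

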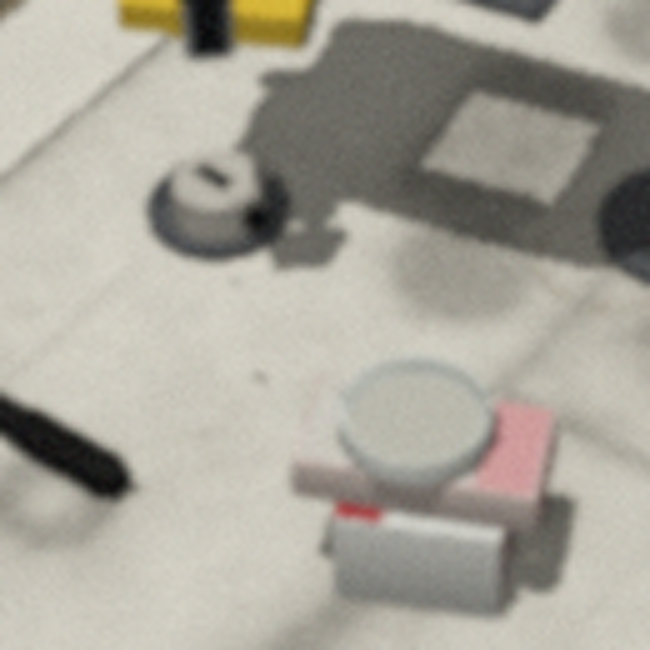

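View pics/ov8.png

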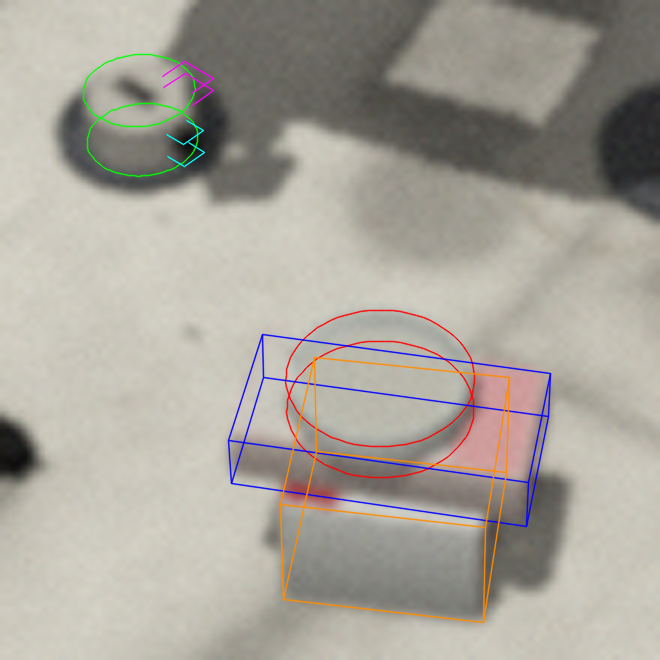

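The counter stands flat in its tray at crop (215,205) of the first picture. The dish outline fits at (0.442, 0.240). Next I'll turn the jaw axis to 111°, across the box's short side, and go over the dish.

```bash
python3 -m creep '[-31,20.6,5,0,0,-2.8,-31,20.6,5,0,0,-2.8,-31,20.6,5,0,0,-2.8,-31,20.6,5,0,0,-2.8,-31,20.6,5,0,0,-2.8]' 72; python3 -m creep '[-31,20.6,0,0,0,-2.8,0,0,0,0,0,0,0,0,0,0,0,0]'
```

```text
clock: 7.43
position: [0.4715, 0.2198, 0.1436]
eef_rot: [0.0, -0.208, 0.978, 0.0]
wrist_force: [-0.2, 0.6, 0.9]
opening: 0.844
clock: 7.68
position: [0.4411, 0.2408, 0.1438]
eef_rot: [0.001, -0.187, 0.982, 0.0]
wrist_force: [0.6, -1.3, 0.1]
opening: 0.844
```

```bash
python3 -m creep '[1,-0.8,-25,0,0,0,0,0,-20,0,0,0,0,0,-12,0,0,0,0,0,-5,0,0,0,0,0,0,0,0,0]'; python3 - <<'E'
from ov import *
P=[]
for i in range(3): a=env.snapshot("scene"); P.append(env.read_state()['position'])
p=np.mean(P,0); print(p,np.std(P,0)); y=np.radians(111.6); u=np.array([np.cos(y),np.sin(y),0]); w=np.array([-u[1],u[0],0]); d=np.radians
L=[(circ(.442,.240,.03,.08),(0,0,255)),(circ(.442,.240,.03,.066),(0,0,255))]
for sg in(1,-1):
    e=p+[0,0,.008]+sg*.036*u; L+=[(np.array([e-.011*w,e+.011*w,e+.011*w+[0,0,.038],e-.011*w+[0,0,.038],e-.011*w]),(0,255,255)),(np.array([e,e+sg*.0145*u]),(0,255,0))]
draw("scene",a,L,230,210,330,310,6,"ov9")
E
```

```text
clock: 8.1
position: [0.4429, 0.2383, 0.0798]
eef_rot: [-0.001, -0.185, 0.983, -0.0]
wrist_force: [-0.4, 0.1, -0.2]
opening: 0.842
[0.44367814 0.23891599 0.0816099 ] [0.00018083 0.00017529 0.0004404 ]
```

View pics/ov9.png

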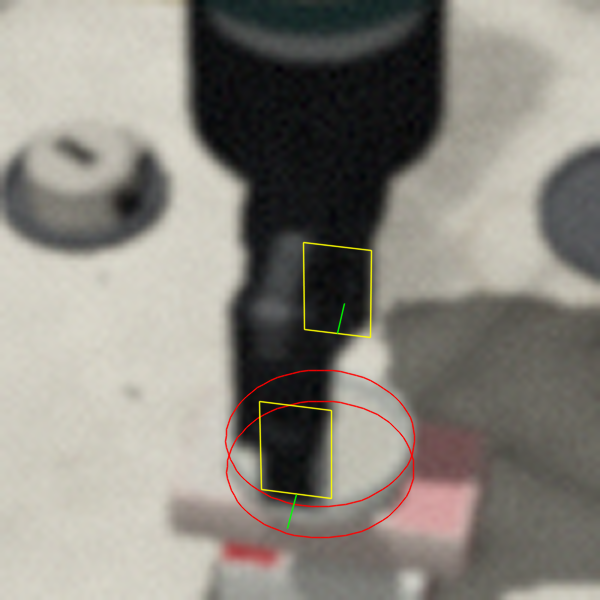

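The fingers straddle the dish as planned, with the near tip at crop (297,495). I'll correct by 1.5 mm, go down and close.

```bash
python3 -m creep '[-1.5,1,-8,0,0,0,0,0,-6,0,0,0,0,0,0,0,0,0,0,0,0,0,0,0]'; python3 -m creep '[0,0,0,0,0,0,0,0,0,0,0,0,0,0,0,0,0,0,0,0,0,0,0,0,0,0,0,0,0,0]' 40; python3 - <<'E'
from ov import *
a=env.snapshot("scene"); crop("s",a,240,230,330,320,7,"s8"); s=env.read_state(); print(s['position'],s['wrist_force'],s['opening'])
E
```

```text
clock: 8.58
position: [0.4411, 0.2399, 0.0663]
eef_rot: [-0.001, -0.186, 0.983, -0.0]
wrist_force: [-0.3, -0.3, 0.3]
opening: 0.84
clock: 9.0
position: [0.442, 0.2403, 0.0677]
eef_rot: [0.001, -0.186, 0.983, 0.0]
wrist_force: [-0.4, -0.4, 4.9]
opening: 0.667
[0.44202994 0.2402489  0.06772195] [-0.53307328  0.32452134  5.07508981] 0.6597854078859627
```

View pics/s8.png

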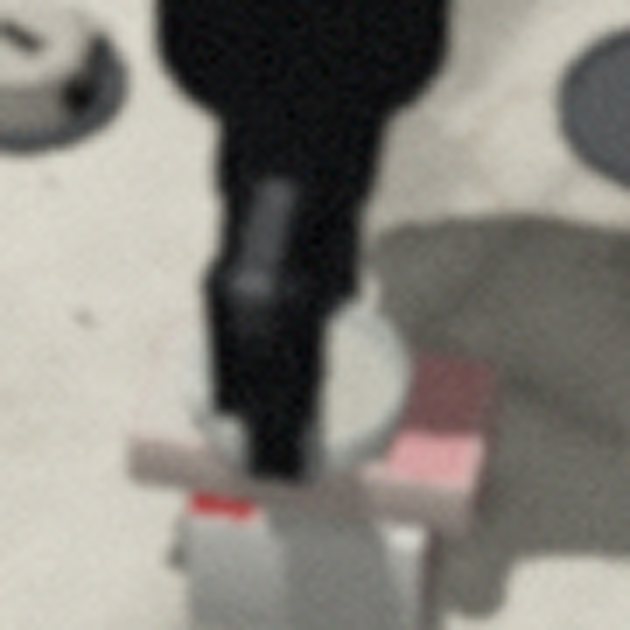

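```bash
python3 -m creep '[0,0,3,0,0,0,0,0,8,0,0,0,0,0,12,0,0,0,0,0,15,0,0,0,0,0,10,0,0,0]'; python3 - <<'E'
from ov import *
a=env.snapshot("scene"); crop("s",a,230,210,330,330,6,"s9"); s=env.read_state(); print(s['position'],s['wrist_force'],s['opening'])
E
```

```text
clock: 9.47
position: [0.4419, 0.2402, 0.117]
eef_rot: [0.001, -0.186, 0.983, 0.0]
wrist_force: [0.5, -0.5, 0.2]
opening: 0.662
[0.44281993 0.24060554 0.11897122] [0.95025509 0.11030484 1.69936385] 0.6658857559161011
```

View pics/s9.png

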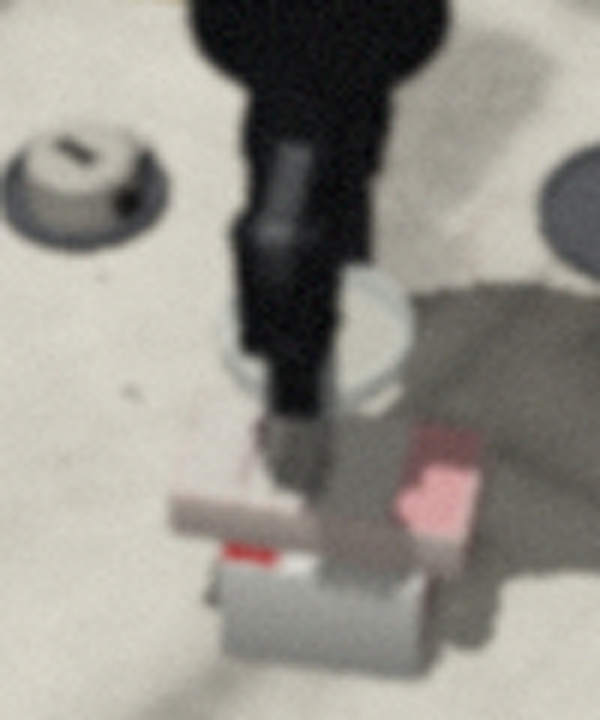

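The dish came off level, at crop (320,345). I'll carry it smoothly to the large round tray.

```bash
python3 -m creep '[-1,-10,0,0,0,0,-1,-20,0,0,0,0,-1,-28,0,0,0,0,-1,-32,0,0,0,0,-1,-32,0,0,0,0]'; python3 -m creep '[-1,-32,0,0,0,0,-1,-30,0,0,0,0,-1,-24,0,0,0,0,0,-15,0,0,0,0,0,-6,0,0,0,0]'; python3 -m creep '[0,0,-10,0,0,0,0,0,-20,0,0,0,0,0,-22,0,0,0,0,0,-16,0,0,0,0,0,-8,0,0,0]'; python3 -m creep '[0,0,-15,0,0,0,0,0,0,0,0,0,0,0,0,0,0,0]'; python3 - <<'E'
from ov import *
a=env.snapshot("scene"); b=env.snapshot("top"); crop("s",a,280,180,390,290,6,"s10");crop("s",b,240,200,340,300,5,"t10"); s=env.read_state(); print(s['position'],s['wrist_force'],s['opening'])
E
```

```text
clock: 9.93
position: [0.4355, 0.1163, 0.1139]
eef_rot: [-0.001, -0.186, 0.983, -0.0]
wrist_force: [0.8, 0.4, -0.3]
opening: 0.662
clock: 10.35
position: [0.4326, 0.0087, 0.1141]
eef_rot: [-0.001, -0.184, 0.983, -0.0]
wrist_force: [0.3, -0.1, -0.7]
opening: 0.667
clock: 10.77
position: [0.4315, 0.012, 0.0355]
eef_rot: [-0.002, -0.186, 0.983, 0.001]
wrist_force: [-0.4, 0.1, -1.0]
opening: 0.661
clock: 11.02
position: [0.4329, 0.0115, 0.0233]
eef_rot: [-0.001, -0.186, 0.983, 0.0]
wrist_force: [-0.5, 0.6, -0.7]
opening: 0.664
[0.43397443 0.01124738 0.02464765] [ 0.56746635 -0.10569509  0.55861344] 0.6676703776286128
```

View pics/s10.png

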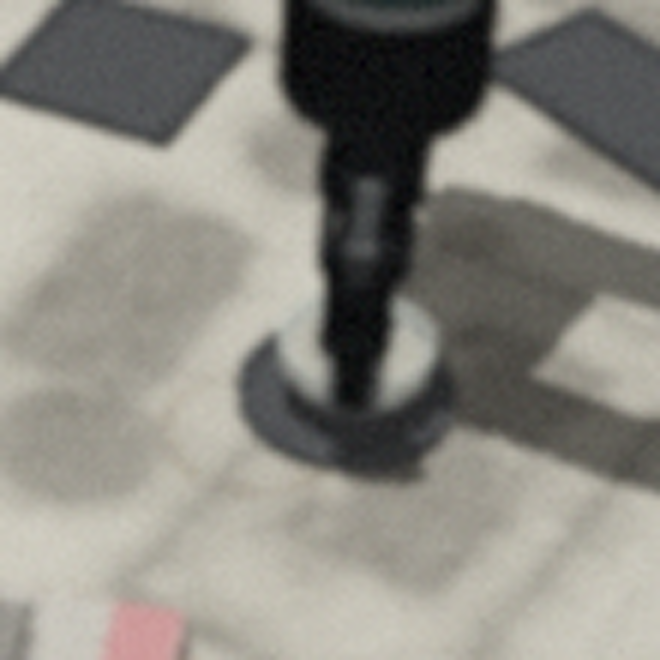

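Centred over the tray, with about 20 mm to go.

```bash
python3 -m creep '[0,0,-6,0,0,0,0,0,-6,0,0,0,0,0,-4,0,0,0,0,0,-2,0,0,0,0,0,0,0,0,0]'; python3 -m creep '[0,0,0,0,0,0,0,0,0,0,0,0]'; python3 - <<'E'
from ov import *
a=env.snapshot("scene"); crop("s",a,290,200,380,290,7,"s11"); s=env.read_state(); print(s['position'],s['wrist_force'],s['opening'])
E
```

```text
clock: 11.53
position: [0.433, 0.011, 0.0052]
eef_rot: [-0.001, -0.186, 0.983, 0.0]
wrist_force: [-0.1, -0.8, -0.8]
opening: 0.663
clock: 11.7
position: [0.4336, 0.0109, 0.006]
eef_rot: [0.0, -0.186, 0.983, -0.0]
wrist_force: [0.9, -0.1, -1.2]
opening: 0.661
[0.43365693 0.01097066 0.00605105] [ 0.11676862 -0.31111726  0.16105217] 0.663074307660068
```

View pics/s11.png

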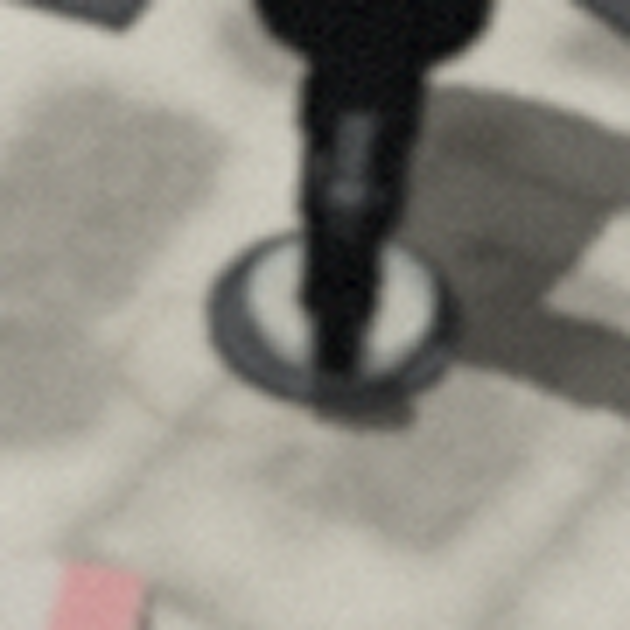

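```bash
python3 -m creep '[2,0.7,0,0,0,0,0,0,-1,0,0,0,0,0,0,0,0,0,0,0,0,0,0,0]'; python3 -m creep '[0,0,0,0,0,0,0,0,0,0,0,0,0,0,0,0,0,0,0,0,0,0,0,0]' 68;  python3 -m creep '[0,0,2,0,0,0,0,0,8,0,0,0,0,0,30,0,0,0,0,0,35,0,0,0,0,0,35,0,0,0]' 72; python3 - <<'E'
from ov import *
a=env.snapshot("scene"); crop("s",a,270,180,390,300,5,"s12"); s=env.read_state(); print(s['position'],s['wrist_force'],s['opening'])
E
```

```text
clock: 12.08
position: [0.4354, 0.0117, 0.0048]
eef_rot: [-0.0, -0.186, 0.983, 0.0]
wrist_force: [0.2, 0.3, 0.5]
opening: 0.663
clock: 12.42
position: [0.4355, 0.0117, 0.0049]
eef_rot: [0.0, -0.186, 0.983, 0.0]
wrist_force: [0.2, -0.0, -0.1]
opening: 0.793
clock: 12.83
position: [0.4348, 0.0117, 0.1164]
eef_rot: [-0.001, -0.186, 0.983, 0.0]
wrist_force: [0.9, 0.5, -0.4]
opening: 0.841
[0.43869369 0.01153288 0.12452851] [ 3.21408021 -0.29232457  8.55091587] 0.8423966132311725
```

View pics/s12.png

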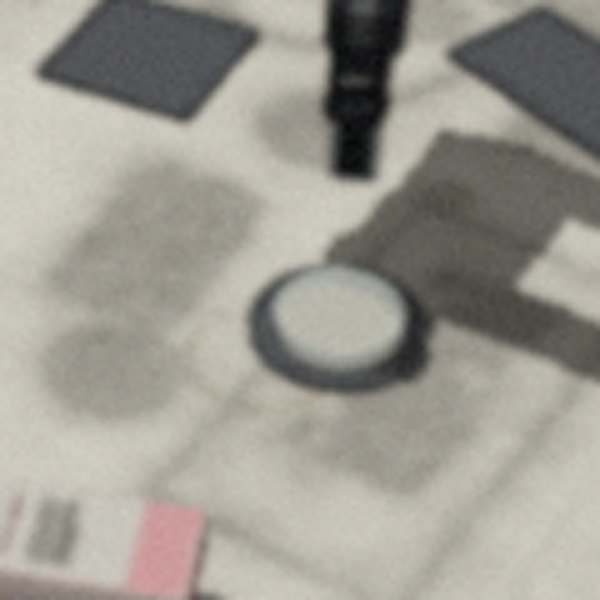

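The dish lies flat and centred in the large tray at crop (340,320). Next I'll fit the box outline again, now that it is uncovered.

```bash
python3 - <<'E'
from ov import *
a=env.snapshot("scene"); b=env.snapshot("top"); d=np.radians; print(env.read_state()['position'])
L=box(.4395,.2375,d(20.8),.096,.048,.046,.066,(255,0,0))+box(.440,.2335,d(23.5),.066,.066,0,.046,(0,140,255))
draw("scene",a,L,245,255,325,330,9,"ov10"); draw("top",b,L,190,215,245,270,10,"ov11")
E
```

```text
[0.43737317 0.01158783 0.1185948 ]
```

View pics/ov10.png

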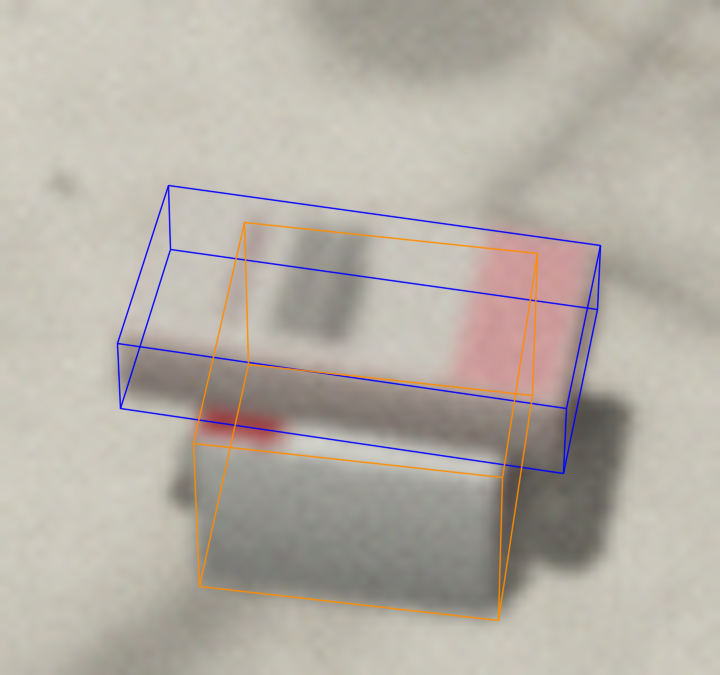

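View pics/ov11.png

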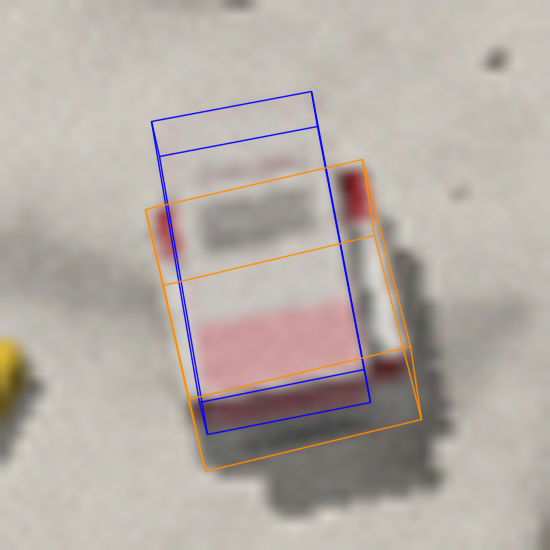

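```bash
python3 -m creep '[1,20,5,0,0,-0.8,1,36,5,0,0,0,1,38,5,0,0,0,1,38,0,0,0,0,1,38,0,0,0,0]'; python3 -m creep '[0,36,0,0,0,0,0,19,0,0,0,0,0,0,0,0,0,0,0,0,0,0,0,0]'; python3 - <<'E'
from ov import *
P=[]
for i in range(3): a=env.snapshot("scene"); P.append(env.read_state()['position'])
p=np.mean(P,0); print(p,np.std(P,0),env.read_state()['eef_rot'])
E
```

```text
clock: 13.4
position: [0.4398, 0.1832, 0.1293]
eef_rot: [-0.0, -0.179, 0.984, -0.0]
wrist_force: [1.0, -0.4, 0.4]
opening: 0.844
clock: 13.73
position: [0.4396, 0.2371, 0.1286]
eef_rot: [-0.001, -0.18, 0.984, -0.0]
wrist_force: [-0.3, -0.4, 0.3]
opening: 0.844
[0.44012076 0.23595562 0.12906693] [0.00017177 0.0002709  0.00019509] [-5.07994336e-04 -1.78253636e-01  9.83984424e-01 -1.93250778e-04]
```

```bash
python3 -m creep '[0,0.8,-20,0,0,0,0,0,-22,0,0,0,0,0,-14,0,0,0,0,0,-7,0,0,0,0,0,0,0,0,0]'; python3 - <<'E'
from ov import *
a=env.snapshot("scene"); s=env.read_state(); p=s['position']; print(p,s['opening']); y=np.radians(110.8); u=np.array([np.cos(y),np.sin(y),0]); w=np.array([-u[1],u[0],0]); d=np.radians
L=box(.4405,.237,d(20.8),.096,.048,.046,.066,(255,0,0))
for sg in(1,-1):
    e=p+[0,0,.008]+sg*.036*u; L+=[(np.array([e-.011*w,e+.011*w,e+.011*w+[0,0,.038],e-.011*w+[0,0,.038],e-.011*w]),(0,255,255))]
draw("scene",a,L,230,210,330,330,6,"ov12")
E
```

```text
clock: 14.3
position: [0.4397, 0.2362, 0.0652]
eef_rot: [-0.002, -0.178, 0.984, -0.0]
wrist_force: [-0.4, 0.6, -0.3]
opening: 0.843
[0.44036183 0.23671409 0.06660531] 0.8447088637272365
```

View pics/ov12.png

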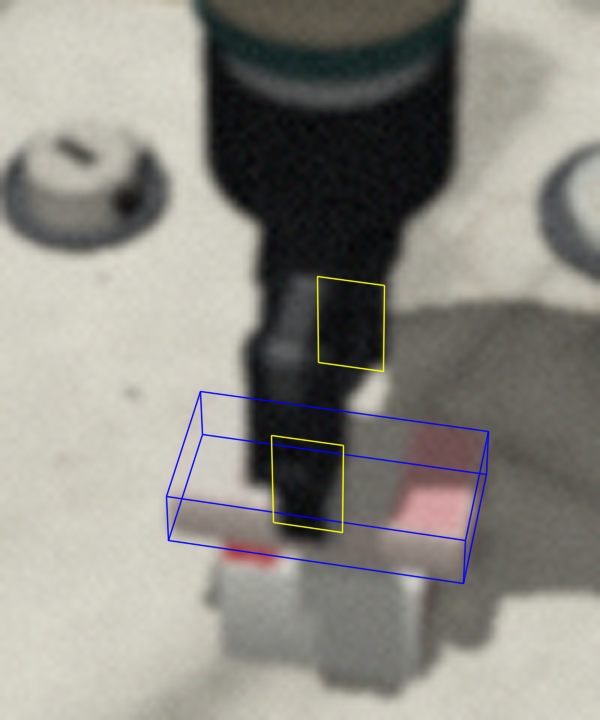

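```bash
python3 -m creep '[0,0,-9,0,0,0,0,0,-6,0,0,0,0,0,-1,0,0,0,0,0,0,0,0,0]'; python3 -m creep '[0,0,0,0,0,0,0,0,0,0,0,0,0,0,0,0,0,0,0,0,0,0,0,0,0,0,0,0,0,0]' 30; python3 -m creep '[0,0,0,0,0,0,0,0,0,0,0,0,0,0,0,0,0,0]'; python3 - <<'E'
from ov import *
a=env.snapshot("scene"); crop("s",a,230,210,330,330,6,"s13"); s=env.read_state(); print(s['position'],s['wrist_force'],s['opening'])
E
```

```text
clock: 14.68
position: [0.4402, 0.2374, 0.0505]
eef_rot: [-0.0, -0.179, 0.984, -0.0]
wrist_force: [0.1, 0.9, -0.1]
opening: 0.846
clock: 15.1
position: [0.441, 0.2378, 0.0516]
eef_rot: [0.001, -0.179, 0.984, 0.0]
wrist_force: [0.8, -0.6, 4.9]
opening: 0.544
clock: 15.35
position: [0.441, 0.2378, 0.0516]
eef_rot: [0.001, -0.179, 0.984, 0.0]
wrist_force: [0.1, -0.6, 5.5]
opening: 0.545
[0.44097492 0.23777298 0.05162454] [0.36943412 0.26235956 6.26378077] 0.5429735062627054
```

View pics/s13.png

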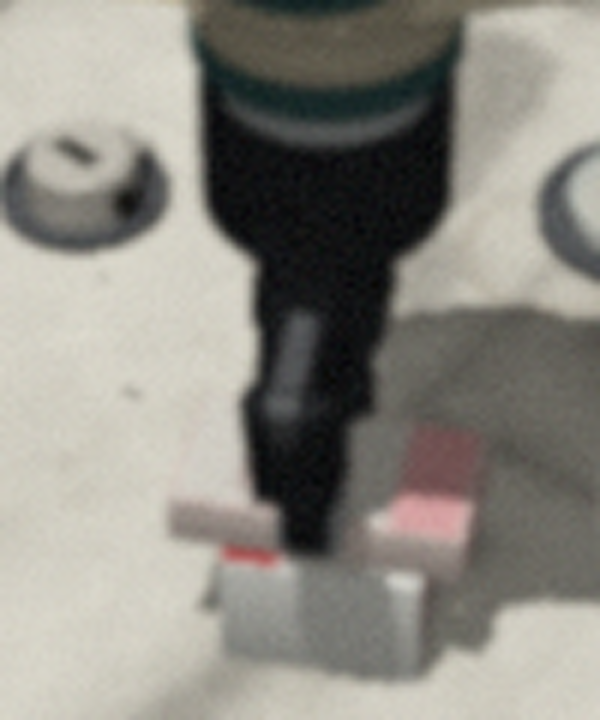

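```bash
python3 -m creep '[0,0,3,0,0,0,0,0,8,0,0,0,0,0,12,0,0,0,0,0,15,0,0,0,0,0,12,0,0,0]'; python3 - <<'E'
from ov import *
a=env.snapshot("scene"); crop("s",a,230,190,330,330,5,"s14"); s=env.read_state(); print(s['position'],s['wrist_force'],s['wrist_torque'],s['opening'])
E
```

```text
clock: 15.82
position: [0.4406, 0.2376, 0.1026]
eef_rot: [0.0, -0.179, 0.984, 0.0]
wrist_force: [-0.1, 0.4, -0.6]
opening: 0.551
[0.4418808  0.23814778 0.10525502] [0.98828184 0.82893965 1.84878633] [-0.00418483 -0.06665313  0.03050863] 0.5422880856732559
```

View pics/s14.png

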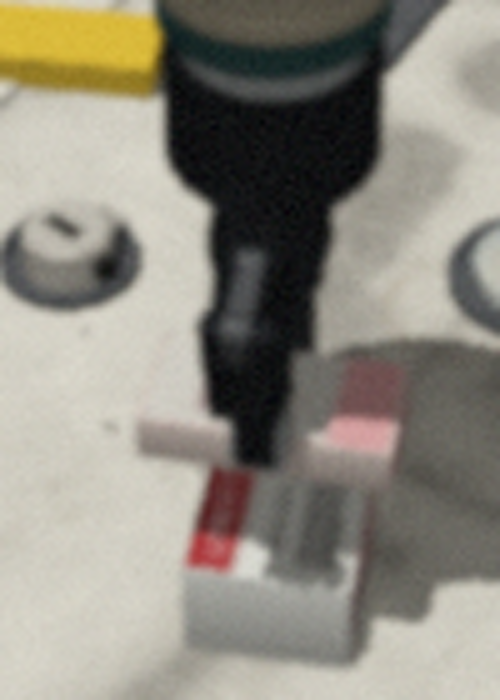

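Lifted level, with the carton uncovered below. I'll carry the box to the long tray and turn it -43.5° on the way.

```bash
python3 -m creep '[-1.5,-12,0,0,0,0,-1.5,-24,0,0,0,-3.6,-1.5,-34,0,0,0,-3.6,-1.5,-34,0,0,0,-3.6,-1.5,-34,0,0,0,-3.6]'; python3 -m creep '[-1.5,-34,0,0,0,-3.6,-1.5,-34,0,0,0,-3.6,-1.5,-34,0,0,0,-3.6,-1.5,-34,0,0,0,-3.6,-1.5,-34,0,0,0,-3.6]'; python3 -m creep '[-1.5,-34,0,0,0,-3.6,-1.5,-34,0,0,0,-3.6,-1.5,-34,0,0,0,-3.6,-1.5,-30,0,0,0,0,-1.5,-18,0,0,0,0]'; python3 -m creep '[-1.5,-9.5,0,0,0,0,0,0,-10,0,0,0,0,0,-20,0,0,0,0,0,-20,0,0,0,0,0,-10,0,0,0]'; python3 -m creep '[0,0,0,0,0,0,0,0,0,0,0,0]'; python3 - <<'E'
from ov import *
a=env.snapshot("scene"); b=env.snapshot("top"); P=[]
for i in range(2): P.append(env.read_state()['position']);env.snapshot("top")
s=env.read_state(); e=s['eef_rot']; print(np.mean(P,0),s['wrist_force'],s['opening'],'jaw',2*np.degrees(np.arctan2(e[2],e[1]))-90)
crop("s",a,320,120,430,230,6,"s15");crop("t",b,330,230,420,320,7,"t15")
E
```

```text
clock: 16.28
position: [0.4319, 0.0976, 0.1001]
eef_rot: [-0.001, -0.053, 0.999, -0.0]
wrist_force: [1.3, -0.3, -1.0]
opening: 0.54
clock: 16.7
position: [0.4242, -0.0725, 0.1002]
eef_rot: [-0.0, 0.104, 0.995, 0.0]
wrist_force: [1.1, -0.0, -1.4]
opening: 0.543
clock: 17.12
position: [0.4165, -0.2234, 0.1002]
eef_rot: [-0.001, 0.197, 0.98, -0.0]
wrist_force: [0.0, 0.1, -0.9]
opening: 0.543
clock: 17.53
position: [0.4149, -0.2279, 0.0375]
eef_rot: [-0.002, 0.195, 0.981, 0.001]
wrist_force: [-0.2, 0.1, -1.0]
opening: 0.544
clock: 17.7
position: [0.4162, -0.2291, 0.0404]
eef_rot: [-0.001, 0.195, 0.981, 0.0]
wrist_force: [0.5, -0.8, -0.4]
opening: 0.547
[ 0.41718657 -0.23007998  0.04200895] [-0.05098093  0.19698988  0.26429278] 0.5432639941211042 jaw 67.41663350889692
```

View pics/s15.png

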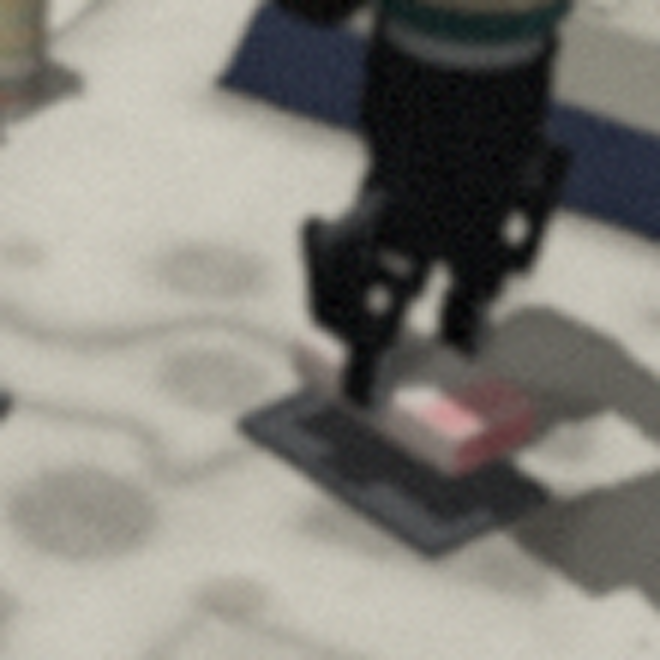

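View pics/t15.png

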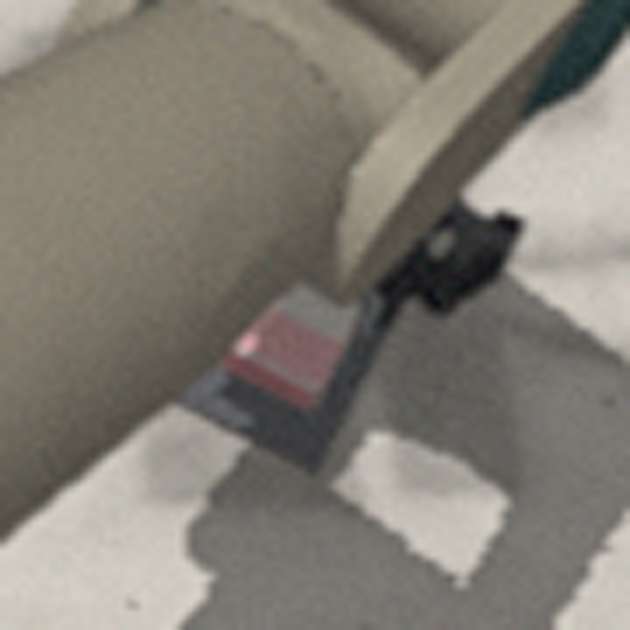

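Aligned with the tray. Lowering about 33 mm.

```bash
python3 -m creep '[0,0,-9,0,0,0,0,0,-10,0,0,0,0,0,-8,0,0,0,0,0,-4,0,0,0,0,0,0,0,0,0]'; python3 -m creep '[0,0,0,0,0,0,0,0,0,0,0,0]'; python3 - <<'E'
from ov import *
a=env.snapshot("scene"); b=env.snapshot("top"); P=[]
for i in range(2): P.append(env.read_state()['position']);env.snapshot("top")
s=env.read_state(); print(np.mean(P,0),s['wrist_force'],s['opening'])
p=np.mean(P,0); z0=p[2]-.0056; d=np.radians
L=box(p[0],p[1],d(-22.6),.096,.048,z0,z0+.02,(255,0,0))+[(rect(.417,-.2295,d(-22.7),.112,.064,.008),(0,0,255))]
draw("s",a,[],0,0,1,1,1,"x") if 0 else draw("scene",a,L,340,140,430,220,8,"ov16")
E
```

```text
clock: 18.32
position: [0.4162, -0.2299, 0.0096]
eef_rot: [-0.001, 0.196, 0.981, 0.0]
wrist_force: [-3.2, 2.2, 6.5]
opening: 0.542
clock: 18.48
position: [0.4162, -0.2299, 0.0096]
eef_rot: [-0.0, 0.196, 0.981, 0.0]
wrist_force: [-2.2, 1.0, 4.5]
opening: 0.549
[ 0.41632826 -0.22996041  0.00961792] [-1.775224    0.76563463  1.90208859] 0.5400208288652705
```

View pics/ov16.png

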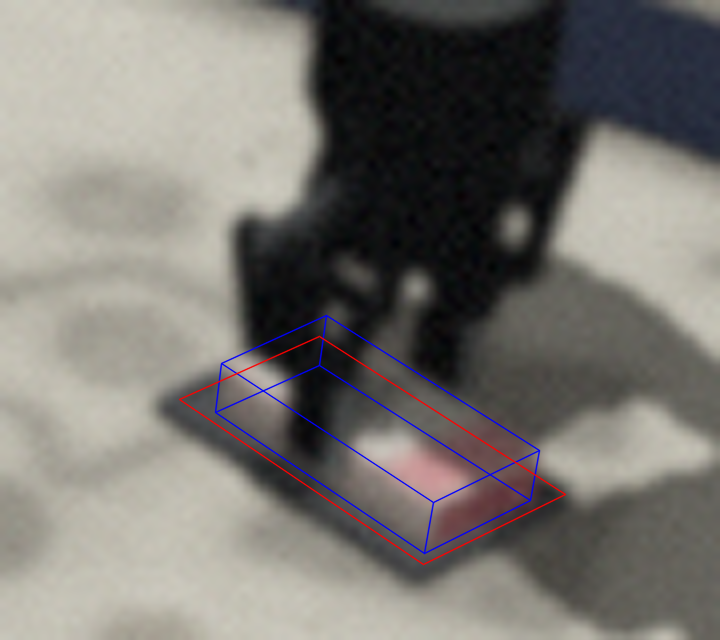

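Light contact with the floor, and the box outline is inside the rim. Releasing.

```bash
python3 -m creep '[0,0,0,0,0,0,0,0,0,0,0,0,0,0,0,0,0,0,0,0,0,0,0,0]' 56;  python3 -m creep '[0,0,2,0,0,0,0,0,8,0,0,0,0,0,30,0,0,0,0,0,35,0,0,0,0,0,35,0,0,0]' 70; python3 -m creep '[0,25,0,0,0,0,0,38,0,0,0,0,0,38,0,0,0,0]' 85; python3 - <<'E'
from ov import *
a=env.snapshot("scene"); b=env.snapshot("top");crop("s",a,320,140,430,220,6,"s17");crop("s",b,340,240,400,310,8,"t17"); s=env.read_state(); print(s['position'],s['wrist_force'],s['opening'])
d=np.radians
L=box(.440,.2335,d(23.5),.066,.066,0,.046,(0,140,255))
draw("scene",a,L,245,255,325,330,9,"ov17"); draw("top",b,L,190,215,245,270,10,"ov18")
E
```

```text
clock: 19.02
position: [0.4164, -0.23, 0.0097]
eef_rot: [0.0, 0.196, 0.981, 0.0]
wrist_force: [0.4, -0.8, 0.0]
opening: 0.654
clock: 19.43
position: [0.416, -0.2297, 0.1214]
eef_rot: [-0.0, 0.196, 0.981, 0.0]
wrist_force: [-0.3, -0.7, 0.7]
opening: 0.821
clock: 19.68
position: [0.4166, -0.1285, 0.1213]
eef_rot: [0.001, 0.197, 0.98, -0.0]
wrist_force: [0.4, 0.3, -0.2]
opening: 0.997
[ 0.41653322 -0.12530505  0.1206582 ] [-0.39158453 -0.0485665  -0.27423327] 0.9937040206030006
```

View pics/s17.png

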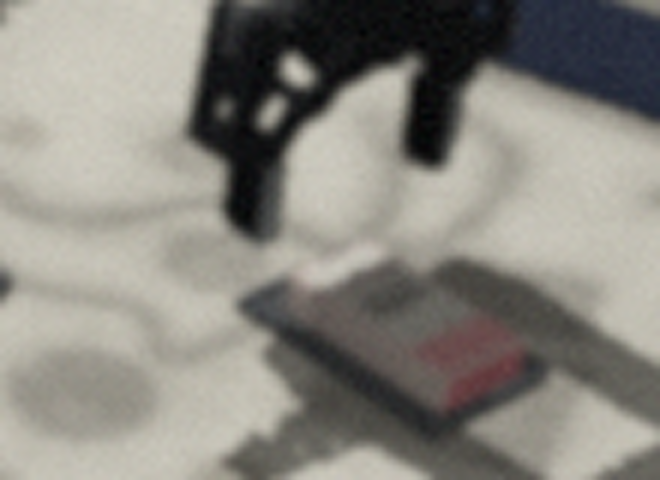

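View pics/t17.png

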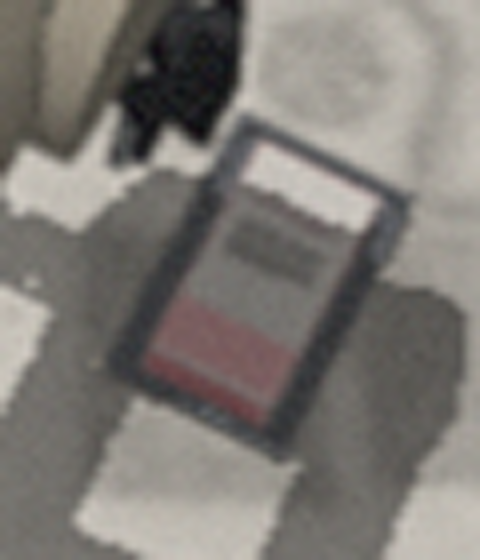

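View pics/ov17.png

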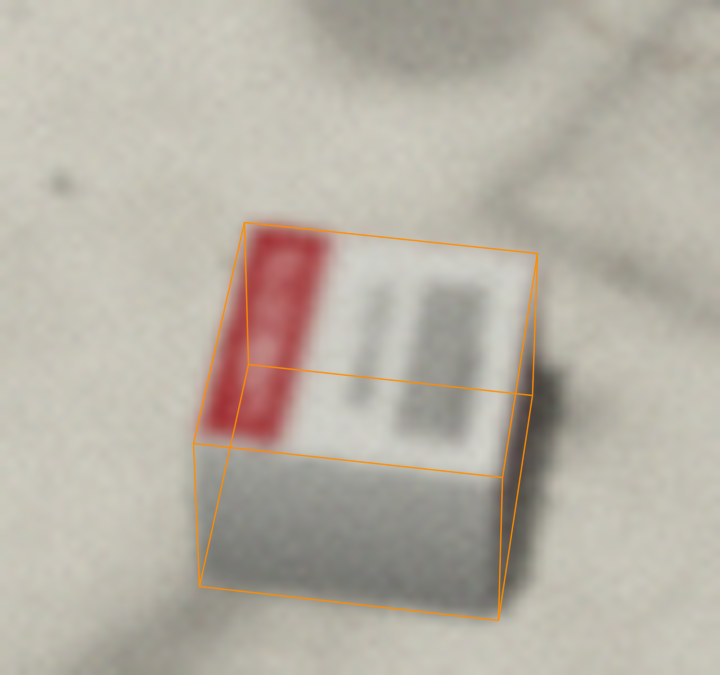

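View pics/ov18.png

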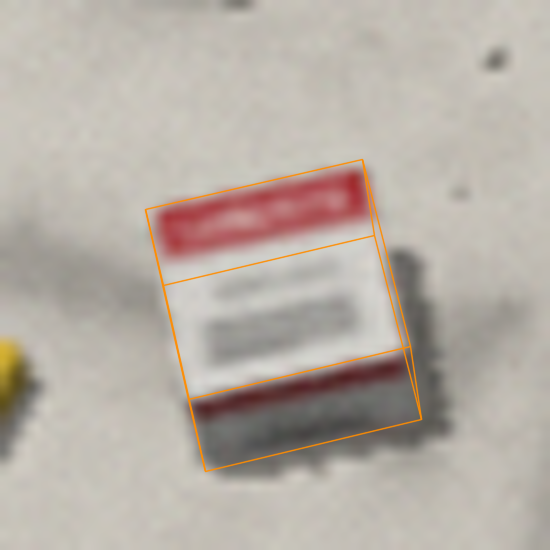

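The box lies flat in the long tray with an even margin all round. The carton outline (0.440, 0.2335, yaw 23.5°) fits both pictures. Going to the carton now, with the jaw axis at 23.5°.

```bash
python3 -m creep '[2.3,36,0,0,0,-4.4,2.3,36,0,0,0,-4.4,2.3,36,0,0,0,-4.4,2.3,36,0,0,0,-4.4,2.3,36,0,0,0,-4.4]' 85; python3 -m creep '[2.3,36,0,0,0,-4.4,2.3,36,0,0,0,-4.4,2.3,36,0,0,0,-4.4,2.3,36,0,0,0,-4.4,2.3,36,0,0,0,-4.4]'; python3 -m creep '[0,0,0,0,0,0,0,0,0,0,0,0]';python3 - <<'E'
from ov import *
P=[]
for i in range(3): a=env.snapshot("scene"); P.append(env.read_state()['position'])
e=env.read_state()['eef_rot'];print(np.mean(P,0),'jaw',2*np.degrees(np.arctan2(e[2],e[1]))-90)
E
```

```text
clock: 20.2
position: [0.4281, 0.0522, 0.1207]
eef_rot: [0.001, 0.382, 0.924, 0.0]
wrist_force: [1.9, -0.5, -0.4]
opening: 0.996
clock: 20.62
position: [0.4397, 0.2326, 0.1206]
eef_rot: [0.0, 0.551, 0.835, 0.0]
wrist_force: [1.5, -0.6, 0.2]
opening: 0.994
clock: 20.78
position: [0.4395, 0.232, 0.1201]
eef_rot: [0.0, 0.548, 0.837, -0.0]
wrist_force: [-0.2, 0.3, -0.3]
opening: 0.997
[0.43962263 0.23029917 0.11999479] jaw 23.369459533465772
```

```bash
python3 -m creep '[0.5,2,-20,0,0,0,0,0,-22,0,0,0,0,0,-16,0,0,0,0,0,-8,0,0,0,0,0,0,0,0,0]'; python3 - <<'E'
from ov import *
P=[]
for i in range(2): a=env.snapshot("scene"); P.append(env.read_state()['position'])
p=np.mean(P,0); print(p); y=np.radians(23.4); u=np.array([np.cos(y),np.sin(y),0]); w=np.array([-u[1],u[0],0]); d=np.radians
L=box(.440,.2335,d(23.5),.066,.066,0,.046,(0,140,255))
for sg in(1,-1):
    e=p+[0,0,.013]+sg*.0427*u; L+=[(np.array([e-.011*w,e+.011*w,e+.011*w+[0,0,.038],e-.011*w+[0,0,.038],e-.011*w]),(0,255,255))]
draw("scene",a,L,230,210,340,330,6,"ov19")
E
```

```text
clock: 21.35
position: [0.4391, 0.2315, 0.0522]
eef_rot: [-0.001, 0.55, 0.835, -0.001]
wrist_force: [0.3, -0.1, -0.2]
opening: 0.993
[0.44018674 0.23225254 0.05415101]
```

View pics/ov19.png

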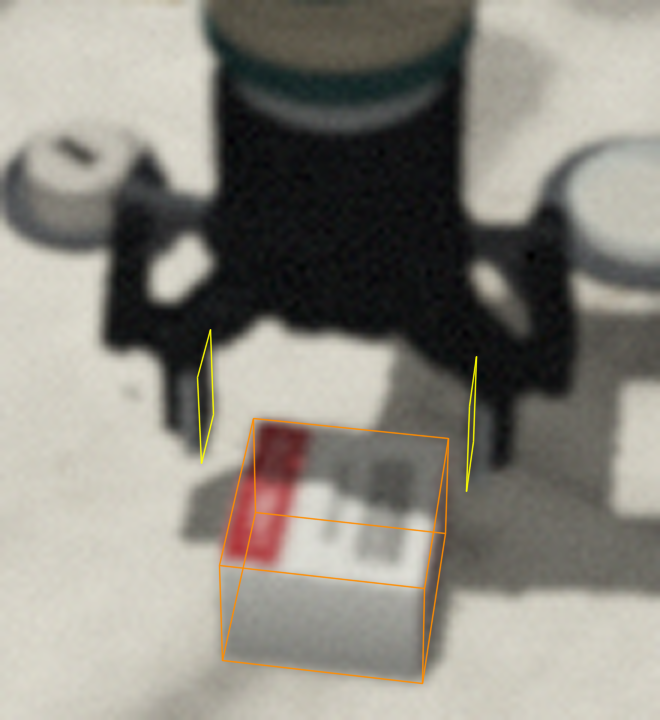

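```bash
python3 - <<'E'
from h import *
p=np.array([.4402,.2323,.0541]); y=np.radians(23.4); u=np.array([np.cos(y),np.sin(y),0]); w=np.array([-u[1],u[0],0])
for q in [(195,455),(180,435),(168,425),(490,465),(512,465),(500,468)]:
    uv=(np.array(q)+.5)/6-.5+[230,210]; o,d=ray("scene",uv); d=d[0]
    for off in(.011,-.011):
        t=((p-o)@w+off)/(d@w); X=o+d*t-p; print(q,off,'along',(X@u*1000).round(1),'dz',(X[2]*1000).round(1))
E
```

```text
(195, 455) 0.011 along 44.5 dz 16.3
(195, 455) -0.011 along 49.2 dz -7.0
(180, 435) 0.011 along 49.1 dz 24.6
(180, 435) -0.011 along 54.0 dz 1.7
(168, 425) 0.011 along 52.8 dz 28.6
(168, 425) -0.011 along 57.9 dz 5.7
(490, 465) 0.011 along -50.1 dz 26.1
(490, 465) -0.011 along -48.6 dz 3.1
(512, 465) 0.011 along -57.0 dz 27.1
(512, 465) -0.011 along -55.7 dz 4.2
(500, 468) 0.011 along -53.3 dz 25.2
(500, 468) -0.011 along -51.9 dz 2.2
```

The fingers straddle the carton, with tips at crop (195,450) and (495,465). The open tips look a few mm higher than I modelled, which is safe. Going down.

```bash
python3 -m creep '[0,1,-14,0,0,0,0,0,-16,0,0,0,0,0,-12,0,0,0,0,0,-6,0,0,0,0,0,0,0,0,0]'; python3 - <<'E'
from ov import *
a=env.snapshot("scene"); crop("s",a,230,210,340,330,6,"s20"); s=env.read_state(); print(s['position'],s['wrist_force'])
E
```

```text
clock: 21.87
position: [0.4395, 0.2336, 0.005]
eef_rot: [-0.0, 0.549, 0.836, -0.001]
wrist_force: [-0.1, 0.2, 0.1]
opening: 0.994
[0.43997512 0.23385622 0.00591408] [ 0.37273236 -0.44088086  0.42068185]
```

View pics/s20.png

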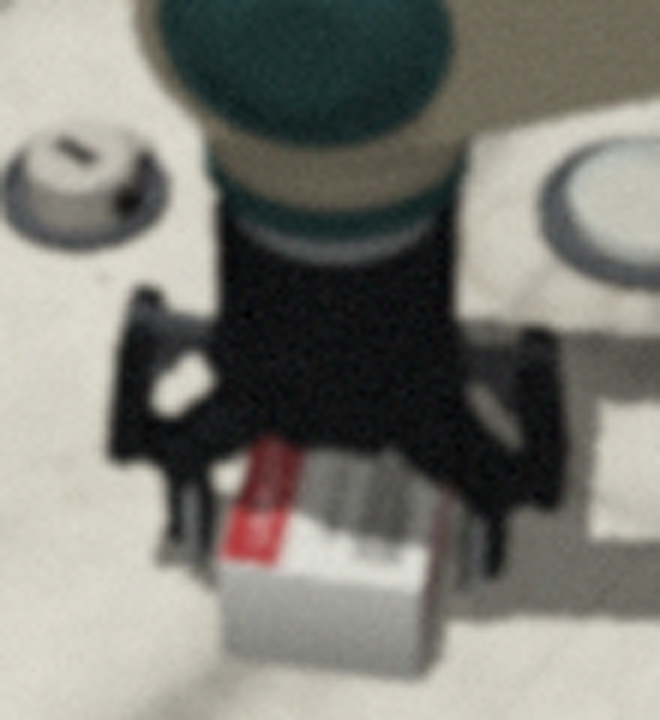

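```bash
python3 -m creep '[0,0,0,0,0,0,0,0,0,0,0,0,0,0,0,0,0,0,0,0,0,0,0,0,0,0,0,0,0,0]' 45; python3 -m creep '[0,0,0,0,0,0,0,0,0,0,0,0]'; python3 -m creep '[0,0,3,0,0,0,0,0,10,0,0,0,0,0,20,0,0,0,0,0,25,0,0,0,0,0,10,0,0,0]'; python3 - <<'E'
from ov import *
a=env.snapshot("scene"); crop("s",a,230,190,340,330,5,"s21"); s=env.read_state(); print(s['position'],s['wrist_force'],s['opening'])
E
```

```text
clock: 22.33
position: [0.4409, 0.2344, 0.0073]
eef_rot: [0.001, 0.549, 0.836, 0.001]
wrist_force: [1.2, 0.0, 6.2]
opening: 0.761
clock: 22.5
position: [0.4409, 0.2344, 0.0072]
eef_rot: [0.001, 0.549, 0.836, 0.001]
wrist_force: [0.1, -0.3, 5.9]
opening: 0.766
clock: 22.92
position: [0.4411, 0.2345, 0.0774]
eef_rot: [0.001, 0.549, 0.836, 0.002]
wrist_force: [0.7, 0.6, -0.2]
opening: 0.765
[0.44186534 0.23485114 0.07839084] [ 1.33955216 -0.18666966  1.2060747 ] 0.7667901214271994
```

View pics/s21.png

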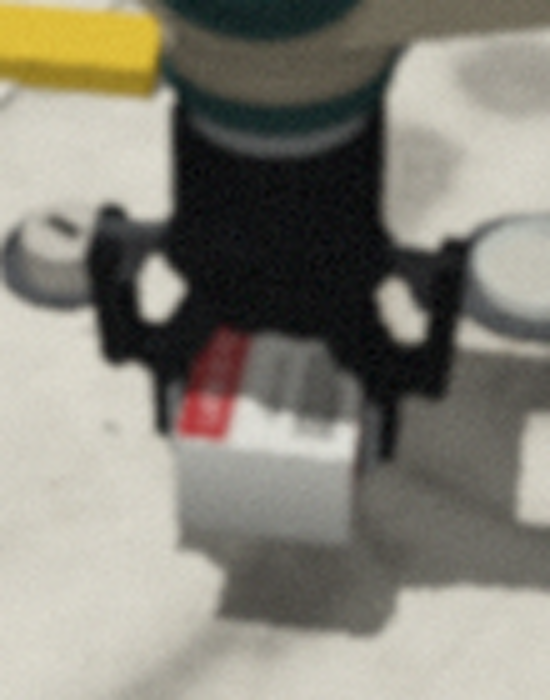

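Carton held level, with its lower front edge at crop (265,535). Carrying it to the square tray.

```bash
python3 -m creep '[8,-16,0,0,0,-1.5,15,-31,0,0,0,-1.5,15,-31,0,0,0,-1.5,15,-31,0,0,0,-1.5,15,-31,0,0,0,-1.5]'; python3 -m creep '[15,-31,0,0,0,-1.5,15,-31,0,0,0,-1.5,15,-31,0,0,0,-1.5,15,-31,0,0,0,-1.5,15,-31,0,0,0,-1.5]'; python3 -m creep '[15,-31,0,0,0,-1.5,15,-31,0,0,0,-1.5,7,-13,0,0,0,-1.5,0,0,0,0,0,0,0,0,0,0,0,0]'; python3 - <<'E'
from ov import *
P=[]
for i in range(3): a=env.snapshot("scene"); P.append(env.read_state()['position'])
e=env.read_state()['eef_rot'];p=np.mean(P,0);jaw=2*np.degrees(np.arctan2(e[2],e[1]))-90;print(p,'jaw',jaw)
d=np.radians; z0=p[2]-.0072
L=box(p[0],p[1],d(jaw),.066,.066,z0,z0+.046,(255,0,0))+[(rect(.621,-.135,d(4),.082,.082,.008),(0,0,255)),(rect(.621,-.135,d(4),.09,.09,.008),(0,0,255))]
draw("scene",a,L,260,110,360,220,6,"ov22")
E
```

```text
clock: 23.38
position: [0.5079, 0.0925, 0.0729]
eef_rot: [-0.0, 0.603, 0.798, -0.0]
wrist_force: [0.6, -0.2, -0.7]
opening: 0.767
clock: 23.8
position: [0.5829, -0.0626, 0.0726]
eef_rot: [-0.001, 0.654, 0.757, -0.0]
wrist_force: [0.3, 0.4, -0.3]
opening: 0.767
clock: 24.22
position: [0.6194, -0.1364, 0.0723]
eef_rot: [-0.001, 0.683, 0.73, -0.0]
wrist_force: [-0.4, 0.6, -1.5]
opening: 0.763
[ 0.61935102 -0.13505938  0.07296335] jaw 3.990296754306925
```

View pics/ov22.png

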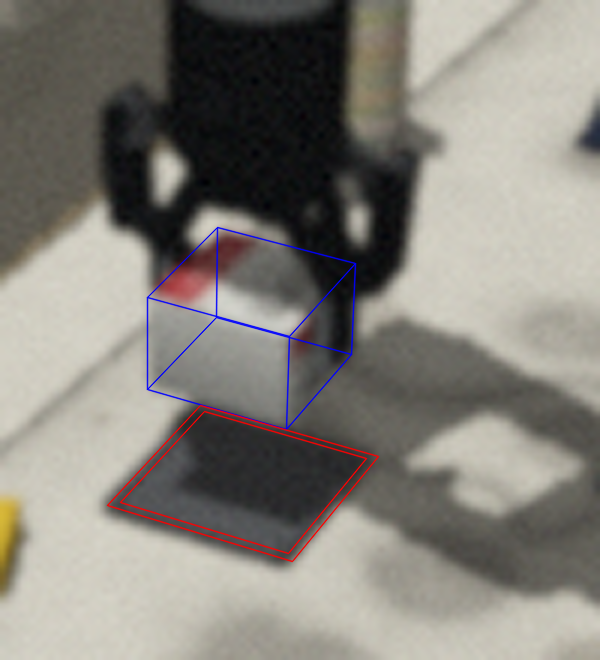

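Both outlines fit, with the carton squared to the tray. Lowering.

```bash
python3 -m creep '[1.5,0,-12,0,0,0,0,0,-18,0,0,0,0,0,-15,0,0,0,0,0,-8,0,0,0,0,0,0,0,0,0]'; python3 -m creep '[0,0,-4,0,0,0,0,0,-2,0,0,0,0,0,0,0,0,0,0,0,0,0,0,0]'; python3 - <<'E'
from ov import *
P=[]
for i in range(2): a=env.snapshot("scene"); P.append(env.read_state()['position'])
p=np.mean(P,0);s=env.read_state(); print(p,s['wrist_force'],s['opening']); crop("s",a,260,110,360,220,6,"s23")
E
```

```text
clock: 24.78
position: [0.6198, -0.1349, 0.0177]
eef_rot: [-0.002, 0.682, 0.731, -0.001]
wrist_force: [-0.2, 0.2, -2.2]
opening: 0.767
clock: 25.12
position: [0.6218, -0.1361, 0.0155]
eef_rot: [0.001, 0.683, 0.731, 0.0]
wrist_force: [0.2, 0.6, -1.4]
opening: 0.766
[ 0.62182927 -0.13612859  0.01554054] [ 0.42702614  0.69755283 -1.95742642] 0.7628944674490767
```

View pics/s23.png

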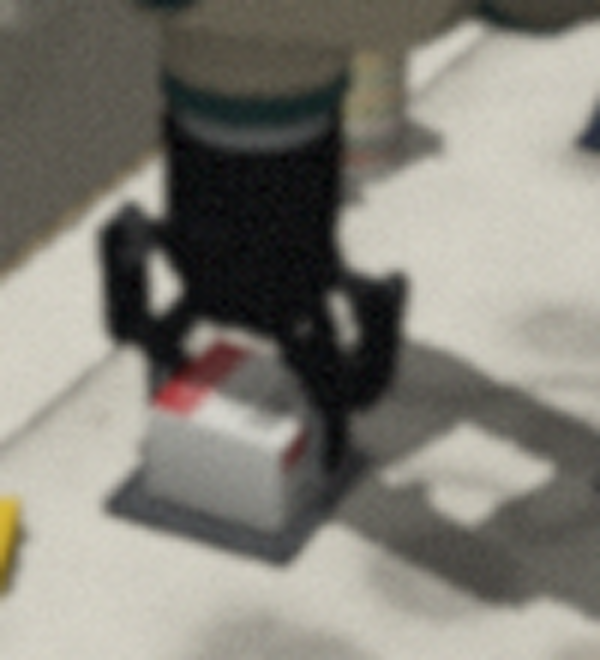

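```bash
python3 -m creep '[0,0,-3,0,0,0,0,0,-2,0,0,0,0,0,0,0,0,0,0,0,0,0,0,0,0,0,0,0,0,0]'
```

```text
clock: 25.63
position: [0.6221, -0.1363, 0.0112]
eef_rot: [0.001, 0.683, 0.731, 0.0]
wrist_force: [-2.1, 0.8, 5.7]
opening: 0.764
```

Touching the floor at 5.7 N. Releasing and retreating upward.

```bash
python3 -m creep '[0,0,0,0,0,0,0,0,0,0,0,0,0,0,0,0,0,0,0,0,0,0,0,0]' 76; python3 -m creep '[0,0,0,0,0,0,0,0,2,0,0,0,0,0,8,0,0,0,0,0,25,0,0,0,0,0,30,0,0,0]' 82; python3 -m creep '[0,0,30,0,0,0,0,0,30,0,0,0,-20,30,10,0,0,0,-25,30,0,0,0,0,-25,30,0,0,0,0]' 85; python3 -m creep '[-25,30,0,0,0,0,-25,30,0,0,0,0,-25,30,0,0,0,0,-10,15,0,0,0,0,0,0,0,0,0,0]'; python3 - <<'E'
from ov import *
a=env.snapshot("scene"); b=env.snapshot("top"); s=env.read_state(); print(s['clock'],s['position'],s['wrist_force'])
crop("s",a,200,130,440,310,3.3,"s24"); crop("t",b,160,160,420,310,3,"t24")
E
```

```text
clock: 25.97
position: [0.6213, -0.136, 0.0095]
eef_rot: [-0.0, 0.683, 0.731, -0.0]
wrist_force: [-1.0, 0.2, -0.9]
opening: 0.893
clock: 26.38
position: [0.6201, -0.1356, 0.0737]
eef_rot: [-0.002, 0.683, 0.731, -0.001]
wrist_force: [0.7, 0.2, -0.3]
opening: 0.958
clock: 26.8
position: [0.5512, -0.0454, 0.1467]
eef_rot: [0.001, 0.683, 0.73, 0.001]
wrist_force: [0.4, 0.5, -0.2]
opening: 0.998
clock: 27.22
position: [0.4648, 0.0616, 0.1459]
eef_rot: [0.0, 0.681, 0.732, 0.001]
wrist_force: [0.2, -0.8, -0.9]
opening: 0.996
27.3167 [0.46666363 0.05926801 0.14583738] [-0.57367628 -0.23151184 -0.20721054]
```

View pics/s24.png

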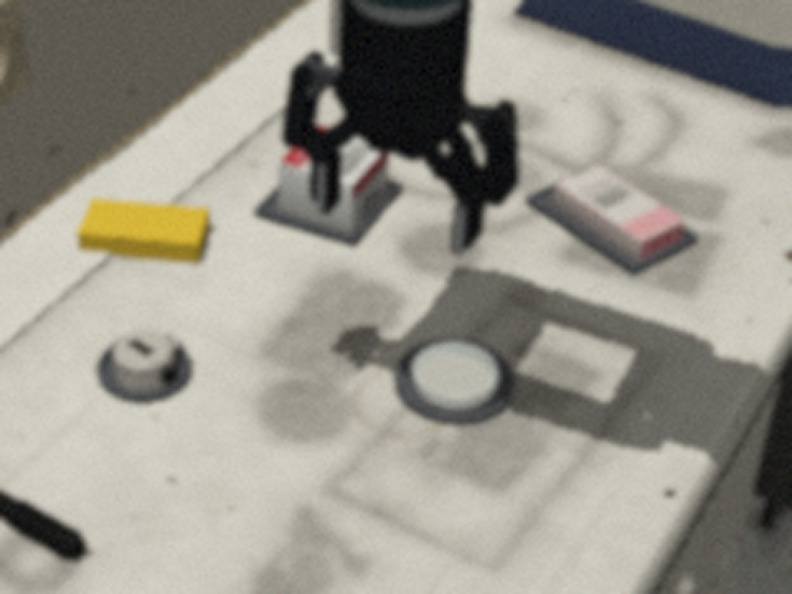

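View pics/t24.png

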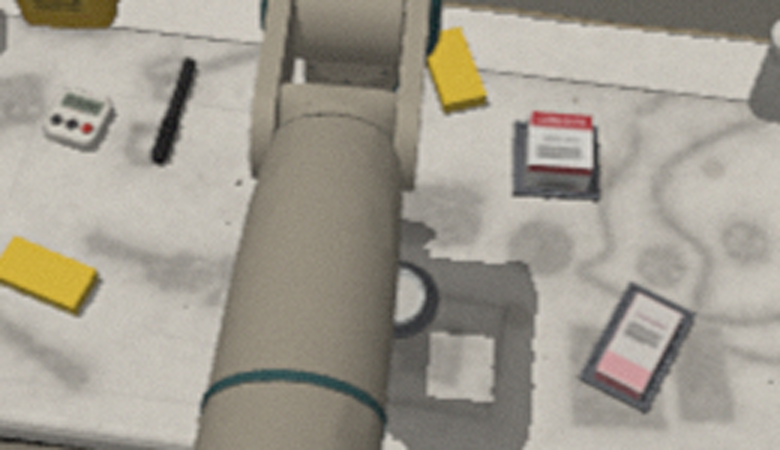

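All four things are in their trays, and the timer and marker look unmoved. A last numeric check of the fits, then I'll hand in.

```bash
python3 - <<'E'
from ov import *
a=env.snapshot("scene"); b=env.snapshot("top"); d=np.radians
for n in("timer","marker"):
    for q in env.masks_of("top",n)[:1]:
        v,u=np.nonzero(q['pixels']); print(n,round(q['p'],2),u.mean().round(1),v.mean().round(1))
L=box(.6213,-.136,d(4),.066,.066,.003,.049,(255,0,0))+[(rect(.621,-.135,d(4),.082,.082,.008),(0,0,255))]+box(.416,-.230,d(-22.6),.096,.048,.003,.023,(255,0,0))+[(rect(.417,-.2295,d(-22.7),.112,.064,.008),(0,0,255))]
draw("top",b,L,320,180,410,310,6,"ov25")
L=counter(.628,.1162,d(-100),.003)+[(circ(.6275,.1145,.0295,.008),(0,0,255)),(circ(.4345,.0115,.038,.008),(0,0,255)),(circ(.4355,.0117,.03,.017),(255,0,0))]
draw("scene",a,L,220,215,360,275,5.5,"ov26")
E
```

```text
timer 0.68 184.7 198.9
marker 0.73 217.0 197.0
```

View pics/ov25.png

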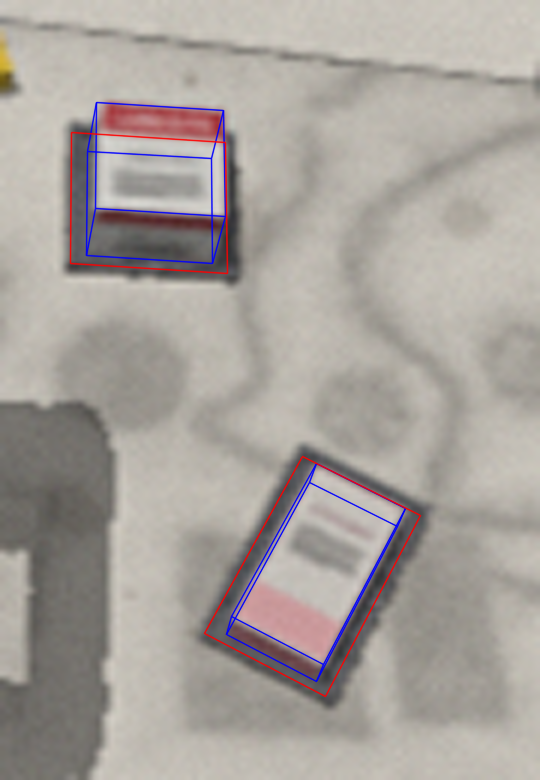

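View pics/ov26.png

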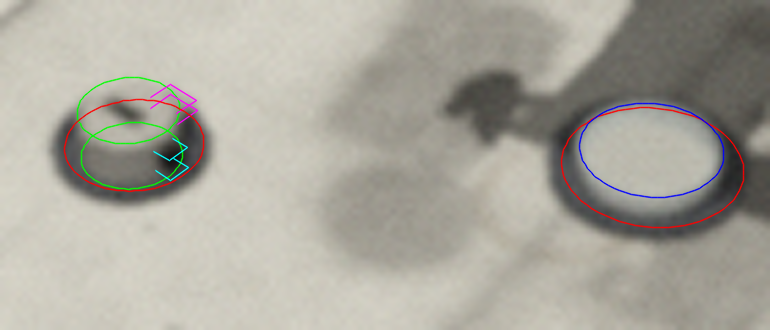

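The outlines show all four inside their rims. The timer and marker pixels are unchanged within 0.6 px.

```bash
python3 -c "
from workcell import env
print(env.finish_job(), env.read_state()['clock'])"
```

```text
the job is handed in; nothing more can be done
the job is handed in; nothing more can be done
```

I took the pile apart from the top down and handed the job in at about 27.5 s. The counter went into the small round tray, the dish into the large round one, the cover-glass box into the long one and the lancet carton into the square one. The dish and the glass box were only shifted and turned about the vertical, so they stayed level.

**Last checks:**
- The final pictures show all four lying flat inside their rims, with the gripper open and well clear.
- The timer and marker are where they were, to within 0.6 px.
- The highest wrist force I saw was about 9 N, while the arm was moving freely. Setting things down gave about 7 N.

**What disagreed:**
- The two cameras differed by about 4.5 mm in y on the trays, so I used their average. Each thing had about 8 mm of room on every side.
- The open fingertips looked a few mm higher than I had modelled.
- The gripper's opening readings came out about 1 to 3 mm below the known widths.

None of these affected the grasps or the placings.

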